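Load the spring-loaded eraser dispenser

TASK

Load the two loose erasers into the spring-loaded dispenser, one after the other: lower each flat into the top of the tower, press it down gently past the two sprung catches until it clicks in underneath them, and let go so that the spring holds it up against the catches. Do not ram the tower or force the stack against the bottom, and leave the other things on the table where they are.

Things in the scene. Friction and masses are not known exactly. Their poses are not given: they have to be found in the camera images.
- eraser_a_mid (a point): a loose block eraser in a card sleeve, 24 (own x) x 48 (own y) x 13 (z) mm, 20 g, lying flat on the table; this point is its centre, 6.5 mm above its underside; y runs along its length. The two erasers are alike
- eraser_b_mid (a point): a loose block eraser in a card sleeve, 24 (own x) x 48 (own y) x 13 (z) mm, 20 g, lying flat on the table; this point is its centre, 6.5 mm above its underside; y runs along its length. The two erasers are alike
- dispenser: foot of the eraser dispenser, fixed to the table: plywood plate 90 (x) x 124 (y) x 14 mm with a steel collar to 38 mm height; origin at the centre of its underside, z up along the tower's axis. The aluminium tower, 34 x 60 mm (82 mm in y over the catch housings), slides in the collar and is clamped at an UNMEASURED height in a range of 14 mm; more than 40 N on the dispenser is too much
- mouth (a point): on the tower's axis at the MIDDLE height of the rim, 128 mm over the table; the true rim is up to 7 mm higher or lower. Open top of the shaft, flared from 51x28 to about 58x33 mm; it takes an eraser flat, length along the dispenser's y, either way round. The tower's two x sides are open: 36 mm between the corner guides is free for fingers holding the eraser, at all heights
- catches (a point): on the axis, at the middle height of the catches' flat undersides (98 mm; the true ones are 30 mm below the true rim). A sprung steel catch at each y end stands 4 mm into the shaft; sloped face 20 to 28 mm below the rim. An eraser's underside meets the slopes 22 mm below the rim; 21 mm further down they snap in over it. Pushing past takes 5 to 15 N in all, the spring included; the force falls by 1 to 4 N at the snap
- plate_top (a point): on the axis, at the middle height of the top of the spring-loaded plate (25 x 47 mm) while the tower is empty, 1 mm below the catches' undersides; like them truly up to 7 mm higher or lower. Each eraser pushes it down; its spring gives 3 N at the top and 0.12 N more per mm. There is room for two erasers and about 3 mm more before it meets a hard stop
- tube_umber: brown-banded metal paint tube 42x143x32 mm lying at the back; a bystander, origin at the centre of its underside
- drier_bottle: small amber bottle 31 mm across, 74 mm tall, standing at the back; a bystander, origin at the centre of its underside
- tube_green: green-banded metal paint tube 39x133x30 mm lying at the front; a bystander, origin at the centre of its underside
- pencil: red pencil 7x142x7 mm lying at the back right; a bystander, origin at the centre of its underside
- brush_wash: broad flat brush 42x263x10 mm lying at the front edge; a bystander, origin at the centre of its underside
- peg: small channel-shaped peg 15x72x12 mm lying at the front; a bystander, origin at the centre of its underside
- dipper: twin steel cups 39x81x22 mm at the front right; a bystander, origin at the centre of its underside
Mind the look-alikes: they are no part of the job. What is shaped like the part that bears eraser_b_mid but brown or green is not meant.

How it is judged:
By the outcome, as a careful person would: the job done as asked, in the order asked, and still so for the second after the job is handed in, with the robot touching nothing.
It also fails if it takes over 61 s, if anything falls off the work surface, if the arm or the gripper's body presses on something with over 40 N, if the wrist force passes 120 N, or if a joint passes its speed limit or range.

ROBOT

A 6-joint arm with a two-finger parallel gripper is mounted at the origin on a cart in front of the work surface, level with it; the furniture and walls round the work are solid. World frame = base frame: x ahead of the robot, y to its left, z up, the work surface at z = 0. Lengths are in m, angles in rad, forces in N, time in s.
With the tool pointing down it reaches from about 0.25 to 0.8 m from the base axis. Payload 8.5 kg.
Tool frame: the origin (TCP) lies between the finger pads; the fingertips stand 17 mm ahead of it and the grasp point (between the pads) lies 2 mm behind it (manip.tip_extent is the distance from the TCP to the fingertips, in m); z points along the fingers, y is the direction in which the jaws open and shut (so a half turn about z gives the same grasp; the last joint's range is limited). The gripper opens to 85 mm and grips with 20 to 120 N. Pads are 22 mm wide; open, the fingers measure 114 mm over their backs; the gripper's body (76 mm by 85 mm) begins 54 mm behind the grasp point. The pads swing forward as they close: fully open they stand 13 mm farther back than shut.
Start: joints at [1.27, 0.238, -0.013, 1.319, 0, 1.571], TCP at [0.156, 0.501, 0.248] pointing down, gripper open.
Joint ranges: [-2.66, 2.66], [-1.03, 1.9], [-1.14, 1.46], [-1.82, 2.27], [-1.45, 1.34], [-3.14, 3.14]. Speed limits (rad/s): [2.22, 2.22, 2.79, 3.14, 3.14, 3.14].

INTERFACE

Orientations are given as a 3x3 rotation matrix whose columns are the frame's x, y, z axes.
In Python, from plant import manip, optics gives the robot as it stands. The module is installed in compiled form; this text tells all that it offers.
- The arm moves only by the tool arm_command, never from a script. Its arguments are lists of equal length, an entry for each row: "fingers": the opening, from 0 (shut) to 1 (fully open); "translation": the shift along the tool's x, y, z in cm, a list of three; "dr": the turn, a rotation vector about the tool's x, y, z in rad, a list of three. In form: {"fingers": [fingers, ...], "translation": [[tx, ty, tz], ...], "dr": [[ax, ay, az], ...]}. A call has 1 to 8 rows; each row shifts and turns the commanded pose from where the row before left it, along the tool's axes as they then stand; what a row does not reach is not made up. A row lasts 1/12 s, in which the tool goes at most 41.7 mm and 7.16 degrees, less where a joint would pass 70% of its speed; a pose out of reach is approached as far as the arm can. A call is refused whole if a number of a shift passes 4.17 or a number of a turn 0.125, either way. A call with a gripper value outside its range is refused whole. The fingers move at their own pace and stop on an object; the grip force is fixed at half the most. Time passes only in rows, so rows that do not move let the fingers close. It gives the time, the measured TCP pose, the force and the opening at its end, in the units of the state.
- manip.get_obs(): the state, without advancing time (a new reading comes with each control period).
- optics.grab_frame(name): name is "scene" or "top" or "wrist"; returns a dict with "frame" (480x640x3 uint8, red, green, blue), "K" (3x3 intrinsics, pixels), "R" (3x3) and "t" (3): a world point X has camera coordinates R X + t. Camera axes: x right, y down, z forward; pixel columns grow to the right and rows downward; lengths in m; the calibration is good to about 2 mm. A picture is of the moment at which its call begins. There is no depth.
- manip.close_job(): hands the job in, once; it reports no verdict.
The state is a dict: "time_s": time; "q": joint angles; "qvel": joint speeds; "joint_efforts": joint torques, N m; "tool_pos": TCP position; "eef_rot": TCP orientation; "ft_force": force on the tool from outside, world axes, zero at the start; "torque": the same for the moment, N m; "width": finger opening in m.
Only numpy, scipy, OpenCV 4.12 (cv2) and the standard library are available. Lean on these libraries where they do the work, as an engineer would, in place of code of your own. Each camera call takes 0.05 s, during which the arm holds its last target. There are 200 camera calls.

## Working session

There is one attempt and no reset: what is moved stays moved. The work goes in short steps, Python scripts to look and compute and a tool call to move; the robot and the scene stay as the last step left them, time stands still between calls to the robot, and variables do not carry over. Pictures are saved under pics/ and viewed, on a budget of 10 in all, crops included, one or two more only if the job needs it, and the job is handed in when it is done.

Besides the shell and the picture viewer there is one more tool, called as name(argument=value, ...) on one line, values as JSON. arm_command: Moves the arm, as the interface text tells. Its arguments: {"type":"object","properties":{"fingers":{"type":"array"},"translation":{"type":"array"},"dr":{"type":"array"}},"required":["fingers","translation","dr"]}

```bash
mkdir -p pics
cat > h.py <<'E'
import numpy as np, cv2, pickle
from plant import manip, optics
def grab(n,save=None):
    f=optics.grab_frame(n)
    if save:
        cv2.imwrite('pics/%s.png'%save,f['frame'][:,:,::-1]); pickle.dump(f,open('pics/%s.pkl'%save,'wb'))
    return f
def ray(f,uv,z):
    K,R,t=f['K'],np.array(f['R']),np.array(f['t'])
    c=-R.T@t; d=R.T@np.linalg.inv(K)@np.array([uv[0],uv[1],1.])
    return c+d*(z-c[2])/d[2]
def proj(f,X):
    p=f['K']@(np.array(f['R'])@np.array(X)+f['t']); return p[:2]/p[2]
E
python3 - <<'E'
from h import *
for n in('top','scene'):
    f=grab(n,n+'0'); print(n,-np.array(f['R']).T@f['t'],f['K'][0,0],f['R'])
o=manip.get_obs(); print(o, manip.tip_extent)
E
```

```text
top [ 0.28226314 -0.26355855  1.10777157] 464.4772693332765 [[ 0.01167969 -0.99990994  0.0066096 ]
 [-0.98438423 -0.01265894 -0.17557745]
 [ 0.17564531 -0.0044557  -0.98444343]]
scene [-0.05170143 -0.58111627  0.72173252] 446.68832799750226 [[ 5.00814407e-01 -8.65554695e-01  4.74299936e-07]
 [-6.13092868e-01 -3.54739080e-01 -7.05887612e-01]
 [ 6.10984504e-01  3.53518395e-01 -7.08323852e-01]]
{'time_s': 0.1, 'q': array([ 1.27003468e+00,  2.38720192e-01, -1.41649771e-02,  1.31920310e+00,
        6.65634684e-07,  1.57078456e+00]), 'qvel': array([ 0.00100474, -0.00169529,  0.00126689,  0.00135974,  0.00063011,
       -0.00080833]), 'joint_efforts': array([-1.63348090e-03, -5.39719391e+01,  3.46996987e+01,  1.34341931e-02,
       -1.07430992e-04, -1.57198338e-05]), 'tool_pos': array([0.1554259 , 0.50109814, 0.24774415]), 'eef_rot': array([[-9.55114614e-01,  2.96236271e-01, -3.83369253e-04],
       [ 2.96236519e-01,  9.55113817e-01, -1.23374642e-03],
       [ 6.80833216e-07, -1.29193720e-03, -9.99999165e-01]]), 'ft_force': array([0.60098   , 0.20899579, 0.03064639]), 'torque': array([ 0.00028273,  0.02388748, -0.02294108]), 'width': 0.08528925820526784} 0.017
```

View pics/top0.png

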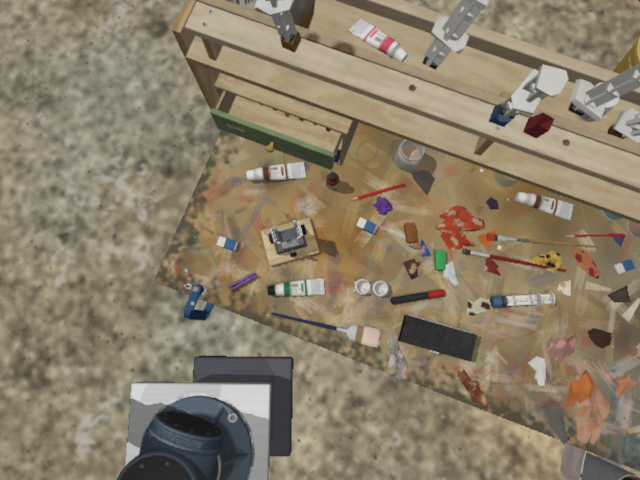

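View pics/scene0.png

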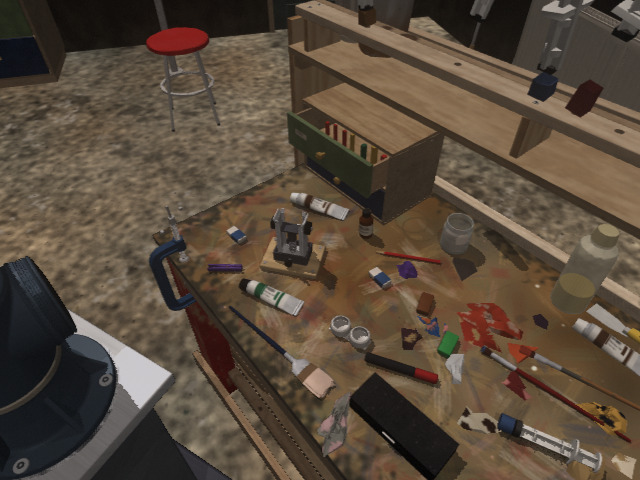

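The top view shows blue/white erasers at (228,243) and (367,226), with something similar at (625,267). The dispenser is at (289,240). In the scene view the erasers are at (236,235) and (380,277). Next I'll measure them.

Run:
```python
from h import *
a=pickle.load(open('pics/top0.pkl','rb')); b=pickle.load(open('pics/scene0.pkl','rb'))
print('third',ray(a,(625,267),.013))
for f,cs in((a,[(228,243),(367,226)]),(b,[(236,235),(380,277)])):
    hsv=cv2.cvtColor(f['frame'],cv2.COLOR_RGB2HSV); H,S,V=[hsv[:,:,i].astype(int) for i in range(3)]
    m=(((H>100)&(H<125)&(S>80)&(V>50))|((S<60)&(V>140))).astype(np.uint8)
    for c in cs:
        w=np.zeros_like(m); w[c[1]-16:c[1]+17,c[0]-18:c[0]+19]=1
        w=w*m; n,l,st,ce=cv2.connectedComponentsWithStats(w)
        k=1+np.argmax(st[1:,4]); cnt=np.argwhere(l==k)[:,::-1].astype(np.float32)
        P=np.array([ray(f,p,.013)[:2] for p in cnt],np.float32)*1000
        r=cv2.minAreaRect(P); print(c,ce[k],st[k],'rect mm',r, cv2.boxPoints(r).round(0).tolist())
def crop(f,x,y,w,h,s): return cv2.resize(f['frame'][y:y+h,x:x+w,::-1],None,fx=s,fy=s,interpolation=cv2.INTER_CUBIC)
A=crop(a,205,205,190,70,4); B=crop(b,215,195,190,85,4)
cv2.imwrite('pics/c1.png',np.vstack([A[:,:760],B[:,:760]])[:600])
```

```text
third [ 0.42889773 -0.99791104  0.013     ]
(228, 243) [226.24875622 243.08457711] [216 236  22  18 201] rect mm ((472.9151916503906, -46.01416015625), (50.23064422607422, 30.910184860229492), 64.123291015625) [[448.0, -62.0], [476.0, -75.0], [498.0, -30.0], [470.0, -17.0]]
(367, 226) [365.96315789 224.76842105] [356 217  22  17 190] rect mm ((522.510009765625, -381.18548583984375), (48.45169448852539, 29.865930557250977), 63.39780807495117) [[498.0, -396.0], [525.0, -410.0], [547.0, -366.0], [520.0, -353.0]]
(236, 235) [235.57024793 232.66115702] [227 226  18  14 121] rect mm ((477.764892578125, -48.45417022705078), (44.36354064941406, 22.540870666503906), 73.6255111694336) [[461.0, -67.0], [482.0, -73.0], [495.0, -30.0], [473.0, -24.0]]
(380, 277) [379.17073171 275.20121951] [369 267  21  17 164] rect mm ((525.8829956054688, -384.45098876953125), (44.543514251708984, 20.855670928955078), 63.72587203979492) [[507.0, -400.0], [525.0, -409.0], [545.0, -369.0], [526.0, -360.0]]
```

View pics/c1.png

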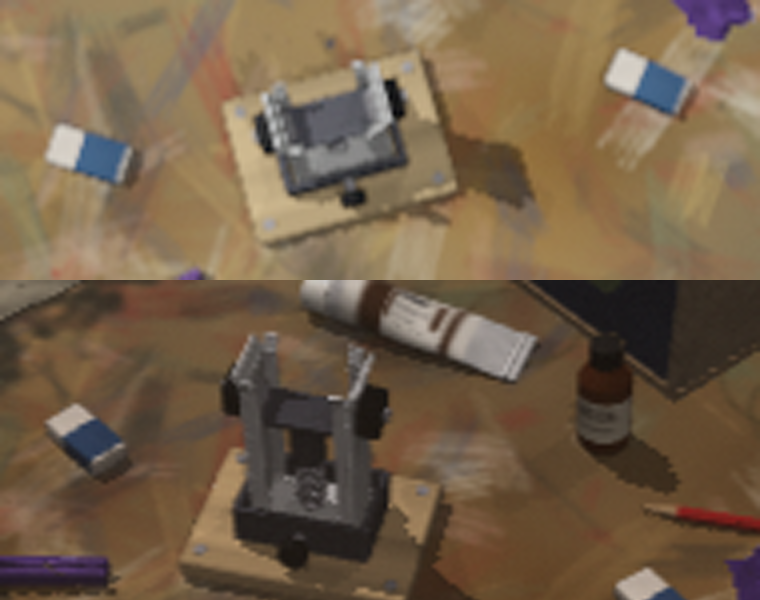

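```bash
cat >> h.py <<'E'
from scipy.spatial.transform import Rotation as Ro
def down(yaw):  # tool y at yaw deg, z down
    c,s=np.cos(np.radians(yaw)),np.sin(np.radians(yaw)); y=np.array([c,s,0]); z=np.array([0,0,-1.]); return np.c_[np.cross(y,z),y,z]
def plan(P,yaw,n=None,step=.038,R0=None,p0=None):
    o=manip.get_obs(); p=np.array(o['tool_pos']) if p0 is None else np.array(p0); R=np.array(o['eef_rot']) if R0 is None else R0
    rv=Ro.from_matrix(R.T@down(yaw)).as_rotvec(); P=np.array(P)
    k=int(max(np.ceil(np.linalg.norm(P-p)/step),np.ceil(np.abs(rv).max()/.12),1)) if n is None else n
    T=[];D=[];dr=np.round(rv/k,4)
    for i in range(k):
        t=np.round(R.T@((P-p)/(k-i))*100,2); d=dr
        T.append(t.tolist()); D.append(d.tolist()); p=p+R@t/100; R=R@Ro.from_rotvec(d).as_matrix()
    for i in range(0,k,8): print('T',T[i:i+8],'\nD',D[i:i+8])
E
python3 - <<'E'
from h import *
a=pickle.load(open('pics/top0.pkl','rb'))
C=[ray(a,(205+x/4-.4,205+y/4-.4),.014)[:2]*1000 for x,y in((223,103),(420,50),(457,185),(265,243))]
C=np.array(C,np.float32); r=cv2.minAreaRect(C); print(C.round(0).tolist(),r)
for i in range(4):
    d=C[(i+1)%4]-C[i]; print(np.linalg.norm(d),np.degrees(np.arctan2(d[1],d[0])))
print(C.mean(0))
plan([.44,-.03,.25],-26)
E
```

```text
[[506.0, -127.0], [541.0, -245.0], [458.0, -268.0], [422.0, -155.0]] ((480.9902038574219, -198.16708374023438), (88.70742797851562, 122.62864685058594), 16.199737548828125)
122.62865 -73.800255
85.51962 -164.17694
119.0014 107.73564
88.76185 18.206217
[ 481.93353 -198.55576]
T [[-2.68, -2.64, -0.01], [-2.95, -2.34, -0.01], [-3.19, -2.01, -0.01], [-3.38, -1.66, -0.01], [-3.54, -1.28, -0.01], [-3.66, -0.89, -0.01], [-3.73, -0.5, -0.01], [-3.77, -0.09, -0.02]] 
D [[-0.0001, 0.0001, 0.1077], [-0.0001, 0.0001, 0.1077], [-0.0001, 0.0001, 0.1077], [-0.0001, 0.0001, 0.1077], [-0.0001, 0.0001, 0.1077], [-0.0001, 0.0001, 0.1077], [-0.0001, 0.0001, 0.1077], [-0.0001, 0.0001, 0.1077]]
T [[-3.75, 0.31, -0.02], [-3.7, 0.72, -0.02], [-3.6, 1.11, -0.01], [-3.46, 1.49, -0.02], [-3.28, 1.85, -0.02], [-3.06, 2.19, -0.01], [-2.8, 2.51, -0.02], [-2.52, 2.8, -0.01]] 
D [[-0.0001, 0.0001, 0.1077], [-0.0001, 0.0001, 0.1077], [-0.0001, 0.0001, 0.1077], [-0.0001, 0.0001, 0.1077], [-0.0001, 0.0001, 0.1077], [-0.0001, 0.0001, 0.1077], [-0.0001, 0.0001, 0.1077], [-0.0001, 0.0001, 0.1077]]
```

arm_command(fingers=[1, 1, 1, 1, 1, 1, 1, 1], translation=[[-2.7, -2.6, 0], [-2.9, -2.3, 0], [-3.2, -2.0, 0], [-3.4, -1.7, 0], [-3.5, -1.3, 0], [-3.7, -0.9, 0], [-3.7, -0.5, 0], [-3.8, -0.1, 0]], dr=[[0, 0, 0.108], [0, 0, 0.108], [0, 0, 0.108], [0, 0, 0.108], [0, 0, 0.108], [0, 0, 0.108], [0, 0, 0.108], [0, 0, 0.108]])

```text
time_s: 0.77
tool_pos: [0.2974, 0.2341, 0.2482]
eef_rot: [[-0.391, 0.921, -0.0], [0.921, 0.391, -0.0], [-0.0, -0.0, -1.0]]
ft_force: [0.4, 0.7, 0.3]
width: 0.0856
```

arm_command(fingers=[1, 1, 1, 1, 1, 1, 1, 1], translation=[[-3.75, 0.3, 0], [-3.7, 0.7, 0], [-3.6, 1.1, 0], [-3.5, 1.5, 0], [-3.3, 1.85, 0], [-3.0, 2.2, 0], [-2.8, 2.5, 0], [-2.5, 2.8, 0]], dr=[[0, 0, 0.107], [0, 0, 0.107], [0, 0, 0.107], [0, 0, 0.107], [0, 0, 0.107], [0, 0, 0.107], [0, 0, 0.107], [0, 0, 0.107]])

```text
time_s: 1.43
tool_pos: [0.4397, -0.0316, 0.2482]
eef_rot: [[0.44, 0.898, -0.0], [0.898, -0.44, -0.0], [-0.0, -0.0, -1.0]]
ft_force: [1.0, 1.2, 0.7]
width: 0.0853
```

Run:
```python
from h import *
o=manip.get_obs(); print(o['time_s'],o['tool_pos'],o['eef_rot'].round(4).tolist(),o['ft_force'])
f=grab('wrist','w1'); print(f['K'],f['R'],-np.array(f['R']).T@f['t'])
```

```text
1.4333 [ 0.43972111 -0.03158989  0.24822507] [[0.4401, 0.898, -0.0001], [0.898, -0.4401, -0.0], [-0.0001, -0.0001, -1.0]] [0.9721525  1.1801536  0.69327514]
[[417.24437864   0.         324.5510138 ]
 [  0.         417.24437864 236.95479022]
 [  0.           0.           1.        ]] [[ 8.98407919e-01 -4.39161603e-01  5.44846497e-04]
 [-4.21177550e-01 -8.61264596e-01  2.84311041e-01]
 [-1.24389235e-01 -2.55656768e-01 -9.58731941e-01]] [0.47156235 0.03280402 0.37173237]
```

View pics/w1.png

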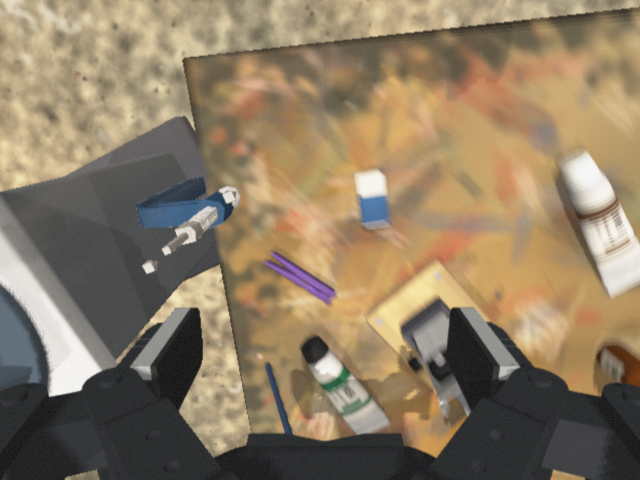

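```bash
cat >> h.py <<'E'
def eraser(f,c,w=28):
    hsv=cv2.cvtColor(f['frame'],cv2.COLOR_RGB2HSV); H,S,V=[hsv[:,:,i].astype(int) for i in range(3)]
    b=((H>98)&(H<125)&(S>80)&(V>50)); wh=(S<75)&(V>120)
    out=[]
    for m in (b,b|wh):
        k=np.zeros(m.shape,np.uint8); k[c[1]-w:c[1]+w,c[0]-w:c[0]+w]=1; k=k*m.astype(np.uint8)
        n,l,st,ce=cv2.connectedComponentsWithStats(k); i=1+np.argmax(st[1:,4])
        px=np.argwhere(l==i)[:,::-1].astype(np.float32)
        r=cv2.minAreaRect(np.array([ray(f,p,.013)[:2] for p in px],np.float32)*1000)
        print(np.round(r[0],1),np.round(r[1],1),round(r[2],1),cv2.boxPoints(r).round(1).tolist(),'px',st[i])
E
python3 - <<'E'
from h import *
f=pickle.load(open('pics/w1.pkl','rb'))
eraser(f,(371,200),34)
R=f['R'];o=manip.get_obs();print('tcp px',proj(f,o['tool_pos']),proj(f,o['tool_pos']-np.array([0,0,.017])))
c=f['frame'][155:245,330:420,::-1]; d=f['frame'][250:430,350:510,::-1]
cv2.imwrite('pics/c2.png',np.hstack([cv2.resize(c,(400,400),interpolation=2),cv2.resize(d,(355,400),interpolation=2)]))
E
```

```text
[475.  -58.8] [21.2 21.9] 67.6 [[460.79998779296875, -64.5], [481.0, -72.80000305175781], [489.1000061035156, -53.20000076293945], [468.8999938964844, -44.900001525878906]] px [361 197  26  25 559]
[474.8 -50.3] [52.7 34.4] 74.4 [[451.1000061035156, -71.0999984741211], [484.20001220703125, -80.4000015258789], [498.3999938964844, -29.600000381469727], [465.29998779296875, -20.299999237060547]] px [ 352  169   40   61 1836]
tcp px [337.93490695 344.61862186] [336.51266322 320.45718101]
```

View pics/c2.png

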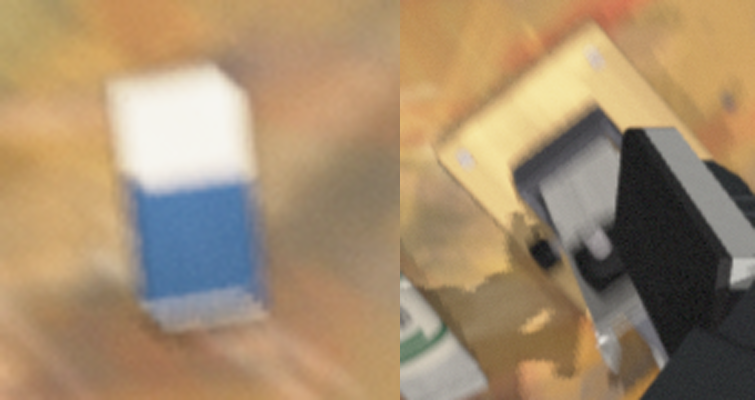

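Run:
```python
from h import *
f=pickle.load(open('pics/w1.pkl','rb'))
C=np.array([ray(f,(330+x/4.444-.4,155+y/4.444-.4),.013)[:2]*1000 for x,y in((110,83),(212,66),(245,292),(143,302))])
print(C.round(1).tolist(),C.mean(0))
for i in range(4):
    d=C[(i+1)%4]-C[i]; print(np.linalg.norm(d),np.degrees(np.arctan2(d[1],d[0])))
```

```text
[[473.0, -22.9], [492.0, -28.6], [479.7, -72.5], [460.6, -65.4]] [476.32742975 -47.32643033]
19.846938830518933 -16.58088611350619
45.6065980995921 -105.69860240435683
20.396678762925564 159.73605607448297
44.291392703336996 73.67090720117636
```

Run:
```python
from h import *
plan([.476,-.047,.10],-18)
plan([.476,-.047,.021],-18,n=4,R0=down(-18),p0=[.476,-.047,.10])
```

```text
T [[0.13, 0.85, 3.7], [0.1, 0.86, 3.7], [0.06, 0.86, 3.7], [0.03, 0.87, 3.7]] 
D [[0.0007, 0.0005, -0.038], [0.0007, 0.0005, -0.038], [0.0007, 0.0005, -0.038], [0.0007, 0.0005, -0.038]]
T [[0.0, 0.0, 1.98], [0.0, 0.0, 1.97], [0.0, 0.0, 1.98], [0.0, 0.0, 1.97]] 
D [[0.0, 0.0, 0.0], [0.0, 0.0, 0.0], [0.0, 0.0, 0.0], [0.0, 0.0, 0.0]]
```

arm_command(fingers=[0.7, 0.7, 0.7, 0.7, 0.7], translation=[[0.13, 0.85, 3.7], [0.1, 0.86, 3.7], [0.06, 0.86, 3.7], [0.03, 0.87, 3.7], [0, 0, 0]], dr=[[0, 0, -0.038], [0, 0, -0.038], [0, 0, -0.038], [0, 0, -0.038], [0, 0, 0]])

```text
time_s: 1.9
tool_pos: [0.4697, -0.0399, 0.0945]
eef_rot: [[0.292, 0.956, -0.009], [0.956, -0.292, 0.001], [-0.002, -0.009, -1.0]]
ft_force: [-1.2, 0.1, -0.4]
width: 0.0594
```

Run:
```python
from h import *
o=manip.get_obs(); print(o['tool_pos'],o['width'],o['eef_rot'][:,1],o['ft_force'])
f=grab('wrist','w2'); p=proj(f,[.476,-.047,.013]); print(p)
eraser(f,(int(p[0]),int(p[1])),70)
```

```text
[ 0.46969875 -0.03987695  0.09452576] 0.05940267600413137 [ 0.95632146 -0.2921904  -0.00860441] [-1.16366023  0.05333056 -0.3835222 ]
[340.62754538 265.9259824 ]
[473.8 -55.2] [25.7 23.5] 73.2 [[458.8999938964844, -64.0999984741211], [481.3999938964844, -70.80000305175781], [488.79998779296875, -46.29999923706055], [466.29998779296875, -39.5]] px [ 319  258   45   46 1999]
[474.5 -43.5] [53. 34.] 67.9 [[448.79998779296875, -61.70000076293945], [480.29998779296875, -74.5], [500.20001220703125, -25.399999618530273], [468.70001220703125, -12.600000381469727]] px [ 301  214   74   96 4271]
```

View pics/w2.png

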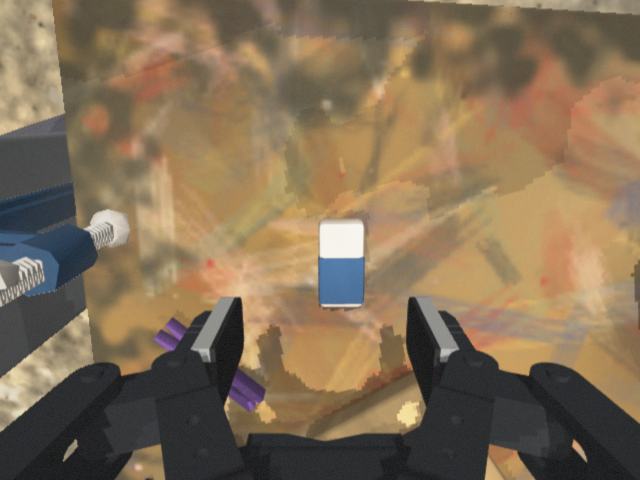

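Run:
```python
from h import *
f=pickle.load(open('pics/w2.pkl','rb'))
C=np.array([ray(f,p,.013)[:2]*1000 for p in((319,219),(364,219),(364,304),(319,304))])
print(C.round(1).tolist(),C.mean(0))
o=manip.get_obs(); print(o['tool_pos'],o['eef_rot'].round(3).tolist())
yaw=-17
c=C.mean(0)/1000
plan([c[0],c[1],.021],-17,n=4)
```

```text
[[472.6, -19.6], [494.4, -26.1], [481.9, -71.6], [458.7, -64.6]] [476.9164699  -45.46909774]
[ 0.4701607  -0.03971278  0.097572  ] [[0.294, 0.956, -0.007], [0.956, -0.294, 0.001], [-0.002, -0.007, -1.0]]
T [[-0.08, 0.22, 1.91], [-0.09, 0.21, 1.91], [-0.09, 0.21, 1.92], [-0.08, 0.21, 1.91]] 
D [[-0.0017, 0.0004, -0.0005], [-0.0017, 0.0004, -0.0005], [-0.0017, 0.0004, -0.0005], [-0.0017, 0.0004, -0.0005]]
```

arm_command(fingers=[0.7, 0.7, 0.7, 0.7, 0.7], translation=[[-0.11, 0.28, 1.5], [-0.11, 0.28, 1.5], [-0.12, 0.29, 1.5], [0, 0, 1.5], [0, 0, 0]], dr=[[-0.002, 0, 0], [-0.002, 0, 0], [-0.002, 0, 0], [0, 0, 0], [0, 0, 0]])

```text
time_s: 2.37
tool_pos: [0.4792, -0.0454, 0.0404]
eef_rot: [[0.295, 0.956, 0.004], [0.956, -0.295, -0.002], [-0.0, 0.005, -1.0]]
ft_force: [-1.1, -1.2, 0.2]
width: 0.0597
```

Run:
```python
from h import *
o=manip.get_obs(); print(o['tool_pos'],o['width'],o['eef_rot'].round(3).tolist(),o['ft_force'])
plan([.4769,-.0455,.021],-17,n=2)
```

```text
[ 0.47923554 -0.0454169   0.04039495] 0.059700464400343614 [[0.295, 0.956, 0.004], [0.956, -0.295, -0.002], [-0.0, 0.005, -1.0]] [-1.09942217 -1.24709494  0.1762371 ]
T [[-0.04, -0.12, 0.97], [-0.04, -0.11, 0.97]] 
D [[0.0024, 0.0002, -0.0012], [0.0024, 0.0002, -0.0012]]
```

arm_command(fingers=[0.7, 0.7, 0.7, 0.2, 0, 0, 0, 0], translation=[[0, -0.1, 0.95], [0, -0.1, 0.95], [0, 0, 0], [0, 0, 0], [0, 0, 0], [0, 0, 0], [0, 0, 0], [0, 0, 0]], dr=[[0.002, 0, 0], [0.002, 0, 0], [0, 0, 0], [0, 0, 0], [0, 0, 0], [0, 0, 0], [0, 0, 0], [0, 0, 0]])

```text
time_s: 3.03
tool_pos: [0.4783, -0.0451, 0.0221]
eef_rot: [[0.294, 0.956, 0.003], [0.956, -0.294, -0.001], [0.0, 0.003, -1.0]]
ft_force: [-2.0, 1.2, 5.5]
width: 0.0221
```

arm_command(fingers=[0, 0, 0, 0, 0, 0], translation=[[0, 0, 0], [0, 0, 0], [0, 0, -3], [0, 0, -4], [0, 0, -4], [0, 0, -4]], dr=[[0, 0, 0], [0, 0, 0], [0, 0, 0], [0, 0, 0], [0, 0, 0], [0, 0, 0]])

```text
time_s: 3.53
tool_pos: [0.4771, -0.0449, 0.1734]
eef_rot: [[0.294, 0.956, 0.002], [0.956, -0.294, -0.001], [-0.0, 0.002, -1.0]]
ft_force: [1.0, 0.6, -0.3]
width: 0.0218
```

Run:
```python
from h import *
o=manip.get_obs(); print(o['time_s'],o['tool_pos'],o['width'],o['eef_rot'].round(3).tolist(),o['ft_force'],o['torque'])
f=grab('wrist','w3'); 
cv2.imwrite('pics/w3c.png',cv2.resize(f['frame'][180:480,200:600,::-1],(800,600),interpolation=2))
```

```text
3.5333 [ 0.47714547 -0.04491183  0.17344845] 0.02181002731885923 [[0.294, 0.956, 0.002], [0.956, -0.294, -0.001], [-0.0, 0.002, -1.0]] [ 1.0161902   0.56514724 -0.2732644 ] [-0.07015441 -0.06107837  0.05362431]
```

View pics/w3c.png

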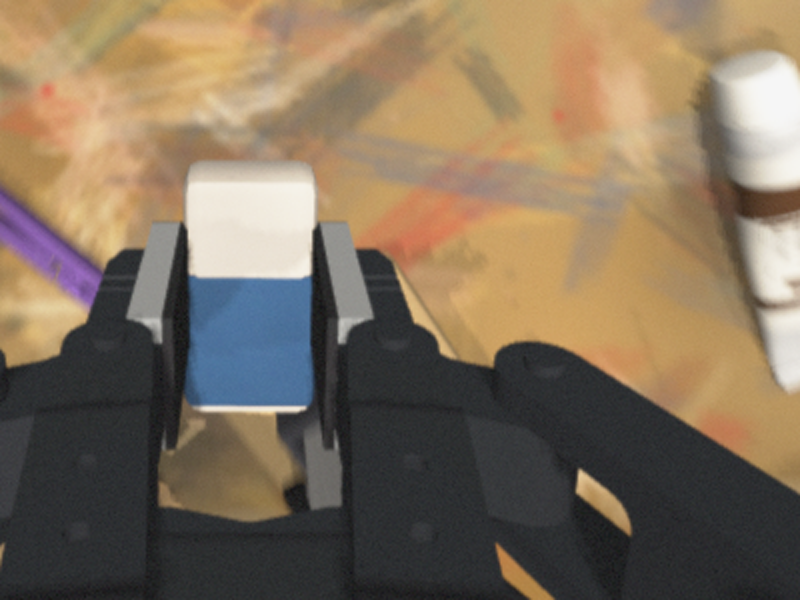

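```bash
cat >> h.py <<'E'
def held(f,o,pts,dz):  # tool-frame xy (mm) of px on plane dz below TCP
    for p in pts:
        X=ray(f,p,o['tool_pos'][2]-dz); print(p,(o['eef_rot'].T@(X-o['tool_pos'])*1000).round(1))
E
python3 - <<'E'
from h import *
f=pickle.load(open('pics/w3.pkl','rb'));o=manip.get_obs();print(o['tool_pos'])
held(f,o,[(325,272),(325,384),(293.5,330),(357,330)],.0091)
held(f,o,[(325,260)],.0221)
# dispenser top of tower in top image, current candidates
a=pickle.load(open('pics/top0.pkl','rb'))
for z in (.121,.128,.135):print(proj(a,[.482,-.1985,z]))
plan([.482,-.198,.20],16)
A=cv2.resize(a['frame'][212:272,255:325,::-1],(700,600),interpolation=2); cv2.imwrite('pics/c3.png',A)
E
```

```text
[ 0.48041486 -0.04522666  0.18084236]
(325, 272) [22.2 -2.9  9.1]
(325, 384) [-19.6  -2.8   9. ]
(293.5, 330) [  1.4 -13.4   8.9]
(357, 330) [1.4 7.9 9.2]
(325, 260) [21.6 -3.  22.1]
[287.19745853 231.84335731]
[286.99855543 231.19511878]
[286.79689009 230.53787796]
T [[-2.91, 0.93, -0.38], [-3.0, 0.59, -0.38], [-3.05, 0.24, -0.38], [-3.05, -0.11, -0.38], [-3.02, -0.47, -0.39]] 
D [[0.0024, 0.0003, -0.1155], [0.0024, 0.0003, -0.1155], [0.0024, 0.0003, -0.1155], [0.0024, 0.0003, -0.1155], [0.0024, 0.0003, -0.1155]]
```

View pics/c3.png

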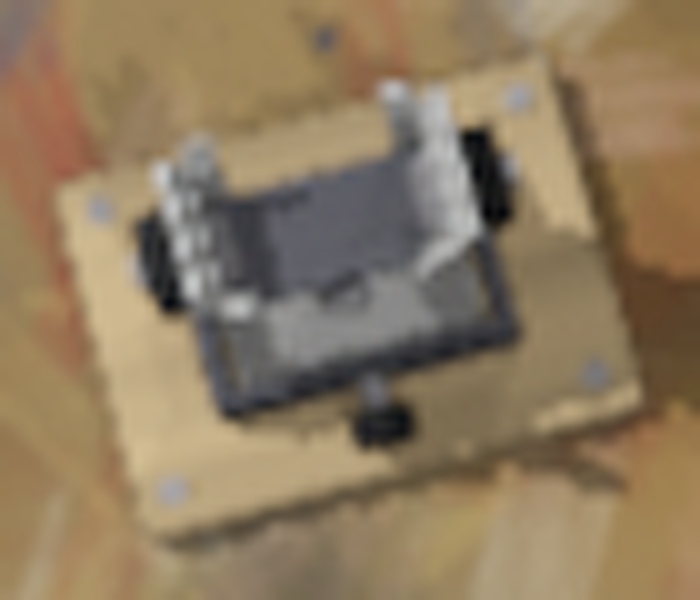

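```bash
cat >> h.py <<'E'
def heldmeas(name,dz=.0091):
    grab('wrist');grab('wrist'); f=grab('wrist',name); o=manip.get_obs(); print(o['tool_pos'],o['width'],o['ft_force'],o['torque'])
    hsv=cv2.cvtColor(f['frame'],cv2.COLOR_RGB2HSV); g=hsv[200:410,325]
    s=hsv[:,:,1].astype(int)
    print([(r,*hsv[r,325]) for r in list(range(252,282,2))+list(range(374,394,2))])
    held(f,o,[(325,272),(325,384),(293.5,330),(357,330)],dz)
    held(f,o,[(325,260)],dz+.013)
E
python3 - <<'E'
from h import *
heldmeas('w4')
o=manip.get_obs();print(o['tool_pos'],o['eef_rot'].round(4).tolist(), o['qvel'].round(3))
plan([.482,-.198,.20],16)
E
```

```text
[ 0.47839744 -0.04503289  0.17269741] 0.02196526861941336 [-0.04749883  0.36121084  0.20660834] [ 0.0431767  -0.0069779  -0.00432376]
[(252, np.uint8(15), np.uint8(52), np.uint8(161)), (254, np.uint8(14), np.uint8(65), np.uint8(166)), (256, np.uint8(14), np.uint8(66), np.uint8(167)), (258, np.uint8(14), np.uint8(76), np.uint8(168)), (260, np.uint8(15), np.uint8(54), np.uint8(164)), (262, np.uint8(17), np.uint8(37), np.uint8(174)), (264, np.uint8(17), np.uint8(40), np.uint8(189)), (266, np.uint8(16), np.uint8(38), np.uint8(204)), (268, np.uint8(17), np.uint8(38), np.uint8(208)), (270, np.uint8(21), np.uint8(32), np.uint8(222)), (272, np.uint8(23), np.uint8(17), np.uint8(242)), (274, np.uint8(20), np.uint8(19), np.uint8(243)), (276, np.uint8(19), np.uint8(18), np.uint8(242)), (278, np.uint8(19), np.uint8(20), np.uint8(241)), (280, np.uint8(20), np.uint8(19), np.uint8(241)), (374, np.uint8(106), np.uint8(126), np.uint8(154)), (376, np.uint8(106), np.uint8(129), np.uint8(156)), (378, np.uint8(106), np.uint8(127), np.uint8(156)), (380, np.uint8(106), np.uint8(127), np.uint8(156)), (382, np.uint8(108), np.uint8(61), np.uint8(163)), (384, np.uint8(20), np.uint8(21), np.uint8(238)), (386, np.uint8(19), np.uint8(88), np.uint8(223)), (388, np.uint8(18), np.uint8(106), np.uint8(161)), (390, np.uint8(18), np.uint8(108), np.uint8(156)), (392, np.uint8(18), np.uint8(104), np.uint8(157))]
(325, 272) [19.5  1.7  9.1]
(325, 384) [-25.6   1.8   9.1]
(293.5, 330) [-2.8 -9.6  9. ]
(357, 330) [-2.9 13.3  9.2]
(325, 260) [19.2  1.8 22.1]
[ 0.47839744 -0.04503289  0.17269741] [[0.2936, 0.9559, 0.0051], [0.9559, -0.2936, -0.001], [0.0005, 0.0051, -1.0]] [ 0.     0.033 -0.052 -0.018 -0.003  0.001]
T [[-2.9, 0.97, -0.54], [-3.0, 0.63, -0.54], [-3.05, 0.28, -0.55], [-3.06, -0.08, -0.55], [-3.03, -0.42, -0.54]] 
D [[0.001, 0.0002, -0.1155], [0.001, 0.0002, -0.1155], [0.001, 0.0002, -0.1155], [0.001, 0.0002, -0.1155], [0.001, 0.0002, -0.1155]]
```

Run:
```python
from h import *
o=manip.get_obs();print(o['tool_pos'])
plan([.4985,-.256,.21],16,n=8)
```

```text
[ 0.47839744 -0.04503289  0.17269741]
T [[-2.45, 1.02, -0.46], [-2.51, 0.84, -0.46], [-2.57, 0.65, -0.46], [-2.61, 0.47, -0.47], [-2.63, 0.28, -0.47], [-2.65, 0.08, -0.47], [-2.65, -0.11, -0.46], [-2.63, -0.29, -0.47]] 
D [[0.0006, 0.0001, -0.0722], [0.0006, 0.0001, -0.0722], [0.0006, 0.0001, -0.0722], [0.0006, 0.0001, -0.0722], [0.0006, 0.0001, -0.0722], [0.0006, 0.0001, -0.0722], [0.0006, 0.0001, -0.0722], [0.0006, 0.0001, -0.0722]]
```

arm_command(fingers=[0, 0, 0, 0, 0, 0, 0, 0], translation=[[-2.45, 1.02, -1.0], [-2.5, 0.85, -1.0], [-2.55, 0.65, -0.8], [-2.6, 0.45, -0.5], [-2.65, 0.3, -0.4], [-2.65, 0.1, 0], [-2.65, -0.1, 0], [-2.65, -0.3, 0]], dr=[[0, 0, -0.072], [0, 0, -0.072], [0, 0, -0.072], [0, 0, -0.072], [0, 0, -0.072], [0, 0, -0.072], [0, 0, -0.072], [0, 0, -0.072]])

```text
time_s: 4.4
tool_pos: [0.4973, -0.257, 0.2068]
eef_rot: [[-0.278, 0.961, -0.001], [0.961, 0.278, 0.001], [0.001, -0.0, -1.0]]
ft_force: [0.9, 0.1, 0.6]
width: 0.0222
```

arm_command(fingers=[0, 0, 0, 0, 0, 0], translation=[[0, 0, 0], [0, 0, 0], [0, 0, 0], [0, 0, 0], [0, 0, 0], [0, 0, 0]], dr=[[0, 0, 0], [0, 0, 0], [0, 0, 0], [0, 0, 0], [0, 0, 0], [0, 0, 0]])

```text
time_s: 4.9
tool_pos: [0.4981, -0.2551, 0.2085]
eef_rot: [[-0.275, 0.961, 0.002], [0.961, 0.275, -0.001], [-0.001, 0.002, -1.0]]
ft_force: [0.1, -0.1, -0.6]
width: 0.0219
```

Run:
```python
from h import *
f=grab('wrist','w5');o=manip.get_obs(); print(o['time_s'],o['tool_pos'],o['qvel'].round(3),o['eef_rot'].round(3).tolist(),o['ft_force'])
pickle.dump(o,open('pics/w5o.pkl','wb'))
for z in(.121,.128,.135): print(proj(f,[.482,-.1985,z]))
cv2.imwrite('pics/w5c.png',cv2.resize(f['frame'][120:420,170:520,::-1],(700,600),interpolation=2))
```

```text
4.95 [ 0.49815273 -0.25522306  0.20859387] [-0.003 -0.     0.004  0.    -0.002 -0.002] [[-0.275, 0.961, 0.002], [0.961, 0.275, -0.001], [-0.001, 0.002, -1.0]] [ 0.4611738  -0.34899865 -0.32509141]
[324.49212486 140.23905666]
[324.5181461  141.16977987]
[324.54598095 142.16537206]
```

View pics/w5c.png

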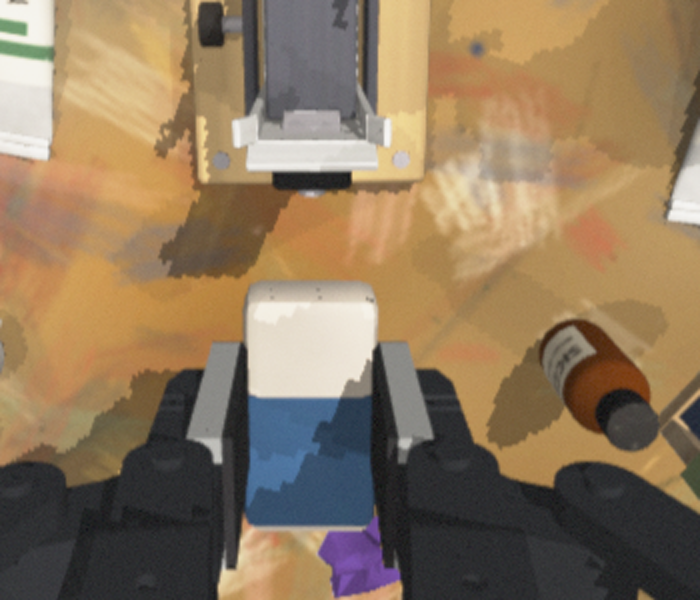

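The held eraser (crop columns 246–376) lines up sideways with the foot (197–425, centre 311). Next is the offset along y, taken from the foot's edges.

Run:
```python
from h import *
f=pickle.load(open('pics/w5.pkl','rb'));o=pickle.load(open('pics/w5o.pkl','rb'))
def tf(p,z):
    X=ray(f,p,z); return X.round(4),(o['eef_rot'].T@(X-o['tool_pos'])*1000).round(1)
print('near edge',[tf((c,211.5),.014) for c in(275,326,376)])
print('L,R wood',tf((266,180),.014),tf((383,180),.014))
zt=o['tool_pos'][2]-.0091
print('eraser',tf((325,271),zt),tf((325,382.5),zt),tf((293,330),zt),tf((358,330),zt))
h=cv2.cvtColor(f['frame'],cv2.COLOR_RGB2HSV)
for c in (272,280,378): print(c,[tuple(map(int,h[r,c])) for r in range(0,100,5)])
# top of near wall (lip) rows 142-168 crop -> 191..204
for z in(.121,.128,.135): print(z,tf((325,190),z)[1],tf((325,204),z)[1])
cv2.imwrite('pics/w5d.png',cv2.resize(f['frame'][0:220,200:460,::-1],(700,592),interpolation=2))
```

```text
near edge [(array([ 0.4619, -0.2677,  0.014 ]), array([ -1.8, -38.6, 194.5])), (array([ 0.5001, -0.2567,  0.014 ]), array([ -1.7,   1.2, 194.6])), (array([ 0.5377, -0.2459,  0.014 ]), array([ -1.7,  40.2, 194.7]))]
L,R wood (array([ 0.4493, -0.2456,  0.014 ]), array([ 22.9, -44.7, 194.5])) (array([ 0.5352, -0.221 ,  0.014 ]), array([ 23. ,  44.7, 194.6]))
eraser (array([ 0.4927, -0.2355,  0.1995]), array([20.5,  0.1,  9.1])) (array([ 0.5048, -0.2778,  0.1995]), array([-23.6,   0.2,   9.1])) (array([ 0.4879, -0.2601,  0.1995]), array([ -1.9, -11.2,   9.1])) (array([ 0.5101, -0.2538,  0.1995]), array([-1.9, 11.9,  9.1]))
272 [(17, 131, 195), (16, 109, 208), (16, 108, 211), (16, 122, 202), (15, 132, 215), (15, 129, 209), (17, 132, 215), (17, 129, 211), (17, 118, 203), (21, 101, 232), (20, 94, 231), (3, 12, 213), (18, 87, 220), (21, 100, 230), (21, 99, 232), (20, 99, 230), (21, 99, 231), (20, 99, 230), (20, 99, 231), (20, 98, 231)]
280 [(17, 129, 194), (17, 124, 197), (18, 104, 213), (19, 111, 206), (18, 125, 196), (16, 134, 209), (17, 132, 217), (17, 133, 214), (16, 122, 194), (21, 97, 234), (21, 97, 233), (17, 82, 211), (21, 97, 233), (21, 98, 232), (20, 96, 231), (21, 96, 233), (21, 99, 231), (20, 98, 231), (20, 99, 230), (20, 95, 230)]
378 [(17, 112, 180), (18, 118, 181), (18, 108, 180), (17, 121, 186), (18, 124, 191), (18, 128, 187), (13, 141, 194), (12, 142, 196), (15, 121, 192), (22, 94, 238), (20, 97, 227), (8, 20, 208), (19, 101, 224), (19, 105, 223), (19, 103, 223), (19, 103, 223), (20, 106, 222), (19, 102, 222), (19, 103, 222), (19, 106, 221)]
0.121 [34.3  0.2 87.6] [27.   0.2 87.6]
0.128 [35.5  0.2 80.6] [28.5  0.2 80.6]
0.135 [36.8  0.2 73.6] [30.   0.2 73.6]
```

View pics/w5d.png

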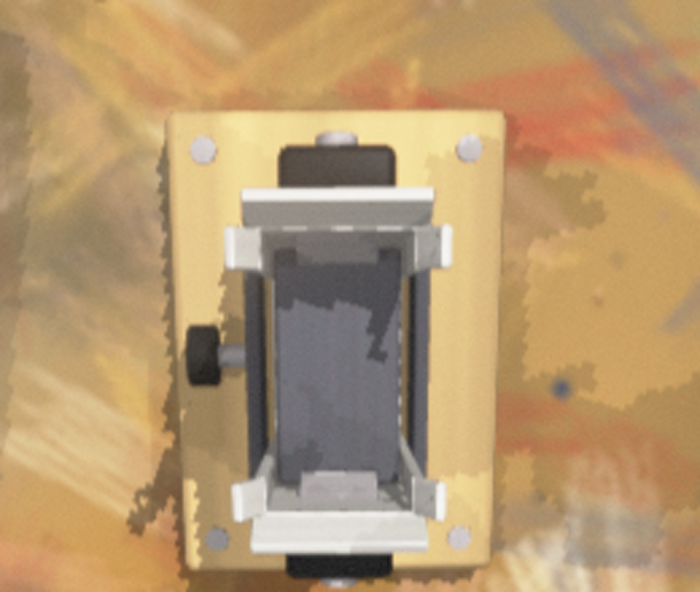

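The tower's rim lips are at crop rows 188 (far) and 552 (near), and the foot's edges at 113 and 570. All are parallel to the tool.

Run:
```python
from h import *
f=pickle.load(open('pics/w5.pkl','rb'));o=pickle.load(open('pics/w5o.pkl','rb'))
def tf(p,z):
    X=ray(f,(200+p[0]/2.692-.3,p[1]/2.692-.3),z); return (o['eef_rot'].T@(X-o['tool_pos'])*1000).round(1)
a,b=tf((335,113),.014),tf((338,570),.014);print('foot',a,b,(a+b)/2)
for z in(.121,.128,.135):
    a,b=tf((338,188),z),tf((339,552),z)
    print(z,'rim',a,b,(a+b)/2,(a-b)[0],'w',(tf((434,188),z)-tf((241,188),z))[1],(tf((428,552),z)-tf((250,552),z))[1])
for z in(.09,.097,.104):
    a,b=tf((277,385),z),tf((399,385),z); print(z,'plate w',b-a, 'near lip top',(a+b)/2)
```

```text
foot [119.7  -0.4 194.5] [ -1.7   0.6 194.6] [5.9000e+01 1.0000e-01 1.9455e+02]
0.121 rim [91.6  0.3 87.5] [26.6  0.6 87.6] [59.1   0.45 87.55] 65.0 w 33.8 34.1
0.128 rim [91.   0.2 80.5] [28.1  0.5 80.6] [59.55  0.35 80.55] 62.9 w 32.7 33.0
0.135 rim [90.3  0.2 73.5] [29.6  0.5 73.6] [59.95  0.35 73.55] 60.699999999999996 w 31.5 31.799999999999997
0.09 plate w [ 0.  25.7  0. ] near lip top [ 55.8    0.35 118.5 ]
0.097 plate w [ 0.  24.9  0. ] near lip top [ 56.3    0.35 111.5 ]
0.104 plate w [ 0.1 24.2  0. ] near lip top [ 56.75   0.3  104.5 ]
```

arm_command(fingers=[0, 0, 0, 0, 0, 0, 0, 0], translation=[[1.5, 0, 0], [2.0, 0, 0], [1.6, 0, 0], [1.0, 0, 0], [0, 0, 1.5], [0, 0, 1.5], [0, 0, 1.3], [0, 0, 0]], dr=[[0, 0, 0], [0, 0, 0], [0, 0, 0], [0, 0, 0], [0, 0, 0], [0, 0, 0], [0, 0, 0], [0, 0, 0]])

```text
time_s: 5.62
tool_pos: [0.4802, -0.1961, 0.1635]
eef_rot: [[-0.275, 0.961, -0.001], [0.961, 0.275, 0.0], [0.001, -0.001, -1.0]]
ft_force: [-0.9, 0.1, -0.0]
width: 0.0217
```

arm_command(fingers=[0, 0, 0, 0, 0, 0], translation=[[0, 0, 0], [0, 0, 0], [0, 0, 0], [0, 0, 0], [0, 0, 0], [0, 0, 0]], dr=[[0, 0, 0], [0, 0, 0], [0, 0, 0], [0, 0, 0], [0, 0, 0], [0, 0, 0]])

```text
time_s: 6.12
tool_pos: [0.4816, -0.1975, 0.1658]
eef_rot: [[-0.274, 0.962, 0.002], [0.962, 0.274, -0.001], [-0.002, 0.002, -1.0]]
ft_force: [0.0, -0.1, 0.6]
width: 0.022
```

Run:
```python
from h import *
p=pickle.load(open('pics/w5o.pkl','rb'))
f=grab('wrist','w6');o=manip.get_obs(); print(o['tool_pos'],o['eef_rot'].round(4).tolist(),o['ft_force'],o['torque'])
print('moved in old tool frame mm',p['eef_rot'].T@(o['tool_pos']-p['tool_pos'])*1000)
cv2.imwrite('pics/w6c.png',cv2.resize(f['frame'][120:420,170:520,::-1],(700,600),interpolation=2))
```

```text
[ 0.48153738 -0.19743063  0.16567529] [[-0.2743, 0.9616, 0.0022], [0.9616, 0.2743, -0.0009], [-0.0014, 0.0019, -1.0]] [-0.18944642 -0.30798329 -0.51804707] [ 0.06424939 -0.02704076  0.02165515]
moved in old tool frame mm [60.18474111 -0.14444579 42.84641007]
```

View pics/w6c.png

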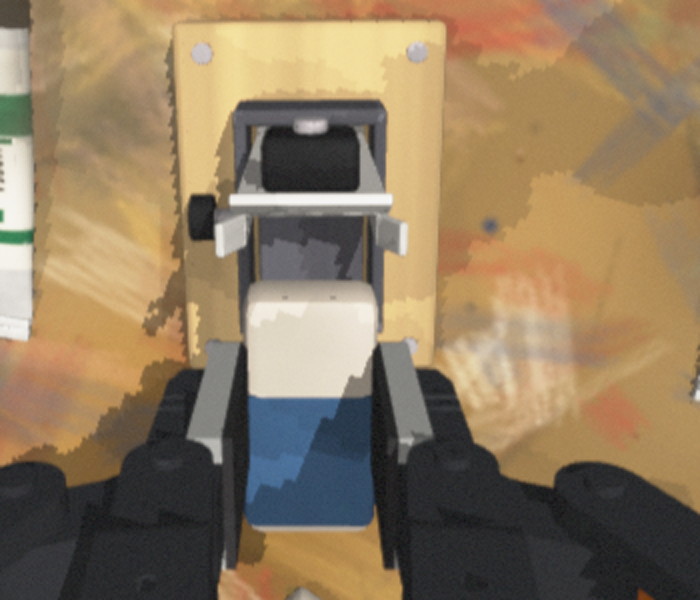

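arm_command(fingers=[0, 0, 0, 0, 0, 0], translation=[[0.08, 0, 0.5], [0, 0, 0.5], [0, 0, 0.5], [0, 0, 0.5], [0, 0, 0], [0, 0, 0]], dr=[[0, 0, 0], [0, 0, 0], [0, 0, 0], [0, 0, 0], [0, 0, 0], [0, 0, 0]])

```text
time_s: 6.67
tool_pos: [0.481, -0.1965, 0.1449]
eef_rot: [[-0.274, 0.962, 0.001], [0.962, 0.274, -0.0], [-0.001, 0.001, -1.0]]
ft_force: [0.0, 0.2, -0.4]
width: 0.0221
```

arm_command(fingers=[0, 0, 0, 0, 0, 0], translation=[[0, 0, 0.25], [0, 0, 0.25], [0, 0, 0.25], [0, 0, 0.25], [0, 0, 0], [0, 0, 0]], dr=[[0, 0, 0], [0, 0, 0], [0, 0, 0], [0, 0, 0], [0, 0, 0], [0, 0, 0]])

```text
time_s: 7.17
tool_pos: [0.4814, -0.196, 0.1367]
eef_rot: [[-0.275, 0.961, 0.003], [0.961, 0.275, 0.0], [-0.001, 0.003, -1.0]]
ft_force: [-3.8, 6.8, 14.3]
width: 0.0216
```

arm_command(fingers=[0, 0, 0, 0, 0], translation=[[0, 0, -0.4], [0.15, 0, 0], [0, 0, 0], [0, 0, 0], [0, 0, 0]], dr=[[0, 0, 0], [0, 0, 0], [0, 0, 0], [0, 0, 0], [0, 0, 0]])

```text
time_s: 7.58
tool_pos: [0.4808, -0.1952, 0.1391]
eef_rot: [[-0.274, 0.962, 0.001], [0.962, 0.274, -0.001], [-0.001, 0.001, -1.0]]
ft_force: [-0.5, 0.0, 0.2]
width: 0.022
```

Run:
```python
from h import *
o=manip.get_obs(); print(o['tool_pos'],o['ft_force'],o['torque'])
heldmeas('w7')
```

```text
[ 0.48076328 -0.19515067  0.13912644] [-0.47365036  0.03443234  0.21438685] [ 0.04058931 -0.02303002  0.03070416]
[ 0.48080816 -0.19517488  0.13922018] 0.021857934339109663 [-0.13653223  0.67573131 -0.12564769] [-0.01463862  0.01774112 -0.01805553]
[(252, np.uint8(15), np.uint8(12), np.uint8(126)), (254, np.uint8(137), np.uint8(24), np.uint8(73)), (256, np.uint8(120), np.uint8(12), np.uint8(65)), (258, np.uint8(120), np.uint8(8), np.uint8(64)), (260, np.uint8(18), np.uint8(17), np.uint8(75)), (262, np.uint8(17), np.uint8(37), np.uint8(138)), (264, np.uint8(16), np.uint8(37), np.uint8(157)), (266, np.uint8(20), np.uint8(37), np.uint8(173)), (268, np.uint8(19), np.uint8(40), np.uint8(187)), (270, np.uint8(19), np.uint8(31), np.uint8(225)), (272, np.uint8(19), np.uint8(24), np.uint8(234)), (274, np.uint8(19), np.uint8(26), np.uint8(232)), (276, np.uint8(18), np.uint8(28), np.uint8(230)), (278, np.uint8(18), np.uint8(28), np.uint8(230)), (280, np.uint8(19), np.uint8(28), np.uint8(229)), (374, np.uint8(104), np.uint8(124), np.uint8(103)), (376, np.uint8(105), np.uint8(119), np.uint8(101)), (378, np.uint8(107), np.uint8(124), np.uint8(97)), (380, np.uint8(107), np.uint8(123), np.uint8(102)), (382, np.uint8(106), np.uint8(117), np.uint8(100)), (384, np.uint8(106), np.uint8(126), np.uint8(103)), (386, np.uint8(108), np.uint8(83), np.uint8(105)), (388, np.uint8(16), np.uint8(37), np.uint8(177)), (390, np.uint8(18), np.uint8(30), np.uint8(151)), (392, np.uint8(20), np.uint8(13), np.uint8(116))]
(325, 272) [20.   0.1  9.1]
(325, 384) [-24.4   0.2   9.1]
(293.5, 330) [ -2.  -11.    9.1]
(357, 330) [-2.  11.5  9.1]
(325, 260) [19.7  0.1 22.1]
```

arm_command(fingers=[0, 0, 0, 0, 0], translation=[[0, 0, 0.2], [0, 0, 0.2], [0, 0, 0.2], [0, 0, 0], [0, 0, 0]], dr=[[0, 0, 0], [0, 0, 0], [0, 0, 0], [0, 0, 0], [0, 0, 0]])

```text
time_s: 8.15
tool_pos: [0.4808, -0.1951, 0.1332]
eef_rot: [[-0.274, 0.962, 0.001], [0.962, 0.274, -0.001], [-0.001, 0.001, -1.0]]
ft_force: [-0.1, -0.2, -1.0]
width: 0.0219
```

Free now. I'll keep descending.

arm_command(fingers=[0, 0, 0, 0, 0], translation=[[0, 0, 0.2], [0, 0, 0.2], [0, 0, 0.1], [0, 0, 0], [0, 0, 0]], dr=[[0, 0, 0], [0, 0, 0], [0, 0, 0], [0, 0, 0], [0, 0, 0]])

```text
time_s: 8.57
tool_pos: [0.4808, -0.1951, 0.1284]
eef_rot: [[-0.274, 0.962, 0.002], [0.962, 0.274, -0.001], [-0.001, 0.001, -1.0]]
ft_force: [0.3, 0.4, -0.9]
width: 0.0221
```

arm_command(fingers=[0, 0, 0, 0], translation=[[0, 0, 0.15], [0, 0, 0.15], [0, 0, 0], [0, 0, 0]], dr=[[0, 0, 0], [0, 0, 0], [0, 0, 0], [0, 0, 0]])

```text
time_s: 8.9
tool_pos: [0.4808, -0.1949, 0.1254]
eef_rot: [[-0.275, 0.962, 0.002], [0.962, 0.275, -0.0], [-0.001, 0.002, -1.0]]
ft_force: [0.3, 1.0, 0.7]
width: 0.0217
```

arm_command(fingers=[0, 0, 0, 0], translation=[[0, 0, 0.15], [0, 0, 0.15], [0, 0, 0], [0, 0, 0]], dr=[[0, 0, 0], [0, 0, 0], [0, 0, 0], [0, 0, 0]])

```text
time_s: 9.23
tool_pos: [0.4813, -0.1953, 0.1228]
eef_rot: [[-0.274, 0.962, 0.003], [0.962, 0.274, -0.001], [-0.002, 0.002, -1.0]]
ft_force: [0.2, 1.0, 4.1]
width: 0.0222
```

arm_command(fingers=[0, 0, 0, 0], translation=[[0, 0, 0.1], [0, 0, 0.1], [0, 0, 0], [0, 0, 0]], dr=[[0, 0, 0], [0, 0, 0], [0, 0, 0], [0, 0, 0]])

```text
time_s: 9.57
tool_pos: [0.4813, -0.1953, 0.1207]
eef_rot: [[-0.275, 0.962, 0.003], [0.962, 0.275, -0.001], [-0.002, 0.002, -1.0]]
ft_force: [1.1, 1.0, 4.7]
width: 0.022
```

arm_command(fingers=[0, 0, 0, 0, 0], translation=[[0, 0, 0.15], [0, 0, 0.15], [0, 0, 0.15], [0, 0, 0], [0, 0, 0]], dr=[[0, 0, 0], [0, 0, 0], [0, 0, 0], [0, 0, 0], [0, 0, 0]])

```text
time_s: 9.98
tool_pos: [0.4812, -0.1952, 0.116]
eef_rot: [[-0.275, 0.962, 0.002], [0.962, 0.275, -0.001], [-0.001, 0.002, -1.0]]
ft_force: [2.5, 0.5, 2.2]
width: 0.0218
```

arm_command(fingers=[0, 0, 0, 0, 0], translation=[[0, 0, 0.15], [0, 0, 0.15], [0, 0, 0.15], [0, 0, 0], [0, 0, 0]], dr=[[0, 0, 0], [0, 0, 0], [0, 0, 0], [0, 0, 0], [0, 0, 0]])

```text
time_s: 10.4
tool_pos: [0.4811, -0.1952, 0.1114]
eef_rot: [[-0.274, 0.962, 0.002], [0.962, 0.274, -0.001], [-0.001, 0.002, -1.0]]
ft_force: [1.9, 1.4, 2.0]
width: 0.0217
```

arm_command(fingers=[0, 0, 0, 0], translation=[[0, 0, 0.15], [0, 0, 0.15], [0, 0, 0], [0, 0, 0]], dr=[[0, 0, 0], [0, 0, 0], [0, 0, 0], [0, 0, 0]])

```text
time_s: 10.73
tool_pos: [0.4811, -0.1952, 0.1085]
eef_rot: [[-0.274, 0.962, 0.002], [0.962, 0.274, -0.001], [-0.001, 0.002, -1.0]]
ft_force: [2.1, 1.1, 3.3]
width: 0.0218
```

arm_command(fingers=[0, 0, 0, 0], translation=[[0, 0, 0.15], [0, 0, 0.15], [0, 0, 0], [0, 0, 0]], dr=[[0, 0, 0], [0, 0, 0], [0, 0, 0], [0, 0, 0]])

```text
time_s: 11.07
tool_pos: [0.4806, -0.1949, 0.1052]
eef_rot: [[-0.275, 0.962, 0.001], [0.962, 0.275, -0.0], [-0.0, 0.001, -1.0]]
ft_force: [0.8, 3.0, 3.3]
width: 0.022
```

arm_command(fingers=[0, 0, 0, 0], translation=[[0, 0, 0.15], [0, 0, 0.1], [0, 0, 0], [0, 0, 0]], dr=[[0, 0, 0], [0, 0, 0], [0, 0, 0], [0, 0, 0]])

```text
time_s: 11.4
tool_pos: [0.4806, -0.1951, 0.1028]
eef_rot: [[-0.274, 0.962, 0.001], [0.962, 0.274, -0.001], [-0.001, 0.001, -1.0]]
ft_force: [-1.2, 1.9, 3.9]
width: 0.0216
```

arm_command(fingers=[0, 0, 0, 0], translation=[[0, 0, 0.1], [0, 0, 0.1], [0, 0, 0], [0, 0, 0]], dr=[[0, 0, 0], [0, 0, 0], [0, 0, 0], [0, 0, 0]])

```text
time_s: 11.73
tool_pos: [0.4807, -0.1952, 0.1008]
eef_rot: [[-0.274, 0.962, 0.001], [0.962, 0.274, -0.001], [-0.001, 0.001, -1.0]]
ft_force: [-1.4, 1.9, 3.6]
width: 0.0221
```

Run:
```python
from h import *
heldmeas('w8')
f=pickle.load(open('pics/w8.pkl','rb')); cv2.imwrite('pics/w8c.png',cv2.resize(f['frame'][180:480,150:500,::-1],(700,600),interpolation=2))
```

```text
[ 0.48072039 -0.19517346  0.10087028] 0.022185222275218977 [-1.33201412  1.68413086  4.14455806] [0.44252075 0.43080911 0.02573299]
[(252, np.uint8(132), np.uint8(28), np.uint8(46)), (254, np.uint8(0), np.uint8(12), np.uint8(42)), (256, np.uint8(150), np.uint8(6), np.uint8(43)), (258, np.uint8(15), np.uint8(24), np.uint8(43)), (260, np.uint8(90), np.uint8(15), np.uint8(35)), (262, np.uint8(30), np.uint8(21), np.uint8(36)), (264, np.uint8(90), np.uint8(7), np.uint8(39)), (266, np.uint8(140), np.uint8(19), np.uint8(41)), (268, np.uint8(150), np.uint8(14), np.uint8(37)), (270, np.uint8(12), np.uint8(33), np.uint8(39)), (272, np.uint8(143), np.uint8(25), np.uint8(41)), (274, np.uint8(30), np.uint8(6), np.uint8(45)), (276, np.uint8(21), np.uint8(13), np.uint8(137)), (278, np.uint8(21), np.uint8(15), np.uint8(165)), (280, np.uint8(20), np.uint8(14), np.uint8(163)), (374, np.uint8(106), np.uint8(114), np.uint8(92)), (376, np.uint8(106), np.uint8(117), np.uint8(96)), (378, np.uint8(107), np.uint8(118), np.uint8(95)), (380, np.uint8(106), np.uint8(117), np.uint8(96)), (382, np.uint8(107), np.uint8(117), np.uint8(96)), (384, np.uint8(105), np.uint8(126), np.uint8(75)), (386, np.uint8(110), np.uint8(61), np.uint8(84)), (388, np.uint8(13), np.uint8(36), np.uint8(127)), (390, np.uint8(10), np.uint8(20), np.uint8(112)), (392, np.uint8(8), np.uint8(10), np.uint8(98))]
(325, 272) [20.   0.1  9.1]
(325, 384) [-24.4   0.2   9.1]
(293.5, 330) [ -2.1 -11.    9.1]
(357, 330) [-2.1 11.5  9.1]
(325, 260) [19.7  0.1 22.1]
```

View pics/w8c.png

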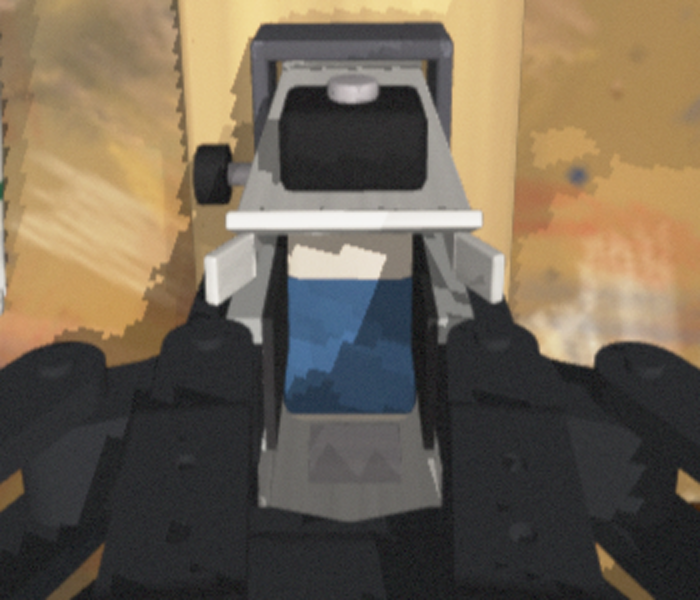

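Run:
```python
from h import *
f=pickle.load(open('pics/w5.pkl','rb'));g=pickle.load(open('pics/w8.pkl','rb'))
for (a,b) in (((241,188),(227,212)),((434,188),(482,212))):
    pa=np.array([200+a[0]/2.692-.3,a[1]/2.692-.3]); pb=np.array([150+b[0]/2-.25,180+b[1]/2-.25])
    M=[x['K']@np.c_[x['R'],x['t']] for x in(f,g)]
    X=cv2.triangulatePoints(M[0],M[1],pa.reshape(2,1),pb.reshape(2,1)); X=(X[:3]/X[3]).ravel(); print(X,proj(f,X)-pa,proj(g,X)-pb)
# width equality
for z in np.arange(.115,.142,.004):
    wf=np.linalg.norm(ray(f,(289.2,69.5),z)-ray(f,(360.9,69.5),z)); wg=np.linalg.norm(ray(g,(263.2,285.8),z)-ray(g,(390.8,285.8),z)); print(round(z,3),wf*1000,wg*1000)
o=manip.get_obs();X=[o['tool_pos'],]
```

```text
[ 0.45737515 -0.17201313  0.12375678] [0.11256153 0.01368481] [-0.20096374 -0.02427757]
[ 0.48934969 -0.16282655  0.12388213] [-0.03058054  0.00417465] [ 0.05460369 -0.00749472]
0.115 34.7493602798949 36.14632676434179
0.119 34.108735748645444 34.823714909792926
0.123 33.468111217396 33.50110305524401
0.127 32.82748668614649 32.1784912006951
0.131 32.186862154896986 30.855879346146295
0.135 31.546237623647542 29.53326749159738
0.139 30.905613092398088 28.21065563704846
```

Triangulation puts the rim at z ≈ 0.124, so the snap should come at TCP ≈ 0.103. I'll go 3 mm deeper for margin, since there is room under the first eraser, and then let go.

arm_command(fingers=[0, 0, 0, 0, 0], translation=[[0, 0, 0.1], [0, 0, 0.1], [0, 0, 0.1], [0, 0, 0], [0, 0, 0]], dr=[[0, 0, 0], [0, 0, 0], [0, 0, 0], [0, 0, 0], [0, 0, 0]])

```text
time_s: 12.3
tool_pos: [0.481, -0.1952, 0.0979]
eef_rot: [[-0.274, 0.962, 0.002], [0.962, 0.274, -0.001], [-0.001, 0.002, -1.0]]
ft_force: [-2.3, 0.9, 4.5]
width: 0.022
```

arm_command(fingers=[0.45, 0.45, 0.45, 0.45, 0.45, 0.45], translation=[[0, 0, 0], [0, 0, 0], [0, 0, 0], [0, 0, 0], [0, 0, 0], [0, 0, 0]], dr=[[0, 0, 0], [0, 0, 0], [0, 0, 0], [0, 0, 0], [0, 0, 0], [0, 0, 0]])

```text
time_s: 12.8
tool_pos: [0.481, -0.1952, 0.0979]
eef_rot: [[-0.274, 0.962, 0.002], [0.962, 0.274, -0.001], [-0.001, 0.002, -1.0]]
ft_force: [-0.4, 0.4, -0.5]
width: 0.0383
```

Run:
```python
from h import *
f=grab('wrist','w9'); o=manip.get_obs(); print(o['tool_pos'],o['width'],o['ft_force'],o['torque'])
cv2.imwrite('pics/w9c.png',cv2.resize(f['frame'][180:480,150:500,::-1],(700,600),interpolation=2))
```

```text
[ 0.48093345 -0.19519121  0.09786046] 0.03825174501307233 [-0.80411292  0.14722706 -0.89671584] [-0.03468488  0.02320042  0.03182512]
```

View pics/w9c.png

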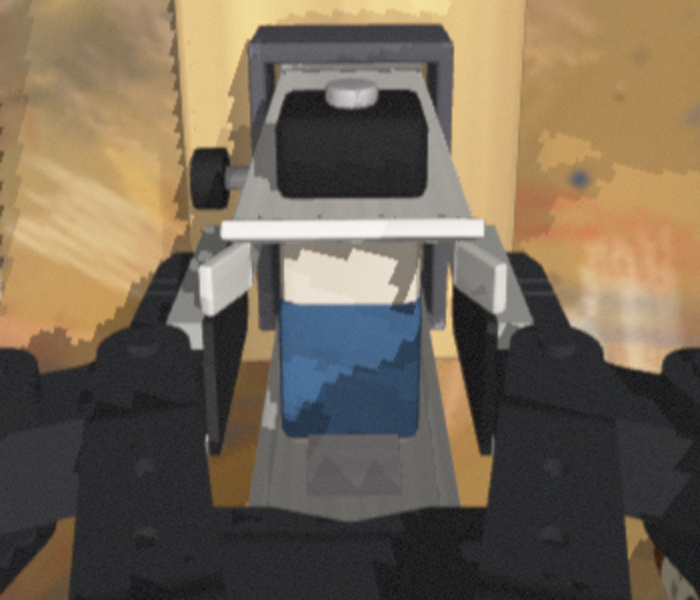

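Run:
```python
from h import *
g=pickle.load(open('pics/w8.pkl','rb'));f=pickle.load(open('pics/w9.pkl','rb'));h=pickle.load(open('pics/w5.pkl','rb'))
print('bdry w8',ray(g,(324.7,319.8),.0918))
for z in(.086,.090,.094,.098,.102): print(z,ray(f,(324.9,331.3),z)[:2].round(4),'w9 width',np.linalg.norm(ray(f,(290.4,340),z)-ray(f,(359.6,340),z)).round(4))
print('w8 width',np.linalg.norm(ray(g,(292.5,330),.0918)-ray(g,(357,330),.0918)))
```

```text
bdry w8 [ 0.48023257 -0.1932665   0.0918    ]
0.086 [ 0.4822 -0.1991] w9 width 0.0253
0.09 [ 0.4816 -0.197 ] w9 width 0.0245
0.094 [ 0.481  -0.1948] w9 width 0.0238
0.098 [ 0.4803 -0.1926] w9 width 0.023
0.102 [ 0.4797 -0.1905] w9 width 0.0223
w8 width 0.022897801281342438
```

First eraser is held up under the catches: its measured top is at 0.093–0.096, against catch undersides at about 0.094, and the catch now covers its end. I'll lift off and go to eraser b.

arm_command(fingers=[0.45, 0.45, 0.45, 0.45, 0.45, 0.45], translation=[[0, 0, -1.5], [0, 0, -2.5], [0, 0, -2.5], [0, 0, -2.5], [0, 0, -1.5], [0, 0, 0]], dr=[[0, 0, 0], [0, 0, 0], [0, 0, 0], [0, 0, 0], [0, 0, 0], [0, 0, 0]])

```text
time_s: 13.35
tool_pos: [0.4822, -0.1957, 0.2063]
eef_rot: [[-0.274, 0.962, 0.007], [0.962, 0.274, -0.003], [-0.005, 0.006, -1.0]]
ft_force: [0.0, 0.3, -0.4]
width: 0.0385
```

Run:
```python
from h import *
o=manip.get_obs();print(o['tool_pos'],o['ft_force'])
plan([.524,-.383,.17],-26,n=8)
```

```text
[ 0.4822438  -0.19572268  0.2062886 ] [ 0.01012427  0.34974075 -0.35966849]
T [[-2.39, -0.14, 0.46], [-2.4, 0.08, 0.46], [-2.38, 0.29, 0.46], [-2.34, 0.51, 0.46], [-2.29, 0.72, 0.46], [-2.21, 0.93, 0.46], [-2.11, 1.13, 0.46], [-2.0, 1.32, 0.46]] 
D [[0.0009, 0.0003, 0.0915], [0.0009, 0.0003, 0.0915], [0.0009, 0.0003, 0.0915], [0.0009, 0.0003, 0.0915], [0.0009, 0.0003, 0.0915], [0.0009, 0.0003, 0.0915], [0.0009, 0.0003, 0.0915], [0.0009, 0.0003, 0.0915]]
```

arm_command(fingers=[0.45, 0.45, 0.45, 0.7, 0.7, 0.7, 0.7, 0.7], translation=[[-2.4, -0.15, 0], [-2.4, 0.1, 0], [-2.4, 0.3, 0], [-2.35, 0.5, 0], [-2.3, 0.7, 0.8], [-2.2, 0.9, 0.9], [-2.1, 1.1, 0.9], [-2.0, 1.3, 0.9]], dr=[[0, 0, 0.0915], [0, 0, 0.0915], [0, 0, 0.0915], [0, 0, 0.0915], [0, 0, 0.0915], [0, 0, 0.0915], [0, 0, 0.0915], [0, 0, 0.0915]])

```text
time_s: 14.02
tool_pos: [0.5215, -0.3834, 0.1666]
eef_rot: [[0.443, 0.897, 0.001], [0.897, -0.443, -0.0], [0.0, 0.001, -1.0]]
ft_force: [1.0, -0.7, -0.5]
width: 0.0599
```

arm_command(fingers=[0.7, 0.7, 0.7, 0.7, 0.7, 0.7, 0.7, 0.7], translation=[[0, 0, 2], [0, 0, 2], [0, 0, 1.5], [0, 0, 1.0], [0, 0, 0], [0, 0, 0], [0, 0, 0], [0, 0, 0]], dr=[[0, 0, 0], [0, 0, 0], [0, 0, 0], [0, 0, 0], [0, 0, 0], [0, 0, 0], [0, 0, 0], [0, 0, 0]])

```text
time_s: 14.68
tool_pos: [0.5224, -0.3827, 0.1043]
eef_rot: [[0.438, 0.899, 0.003], [0.899, -0.438, -0.002], [-0.0, 0.004, -1.0]]
ft_force: [0.1, -0.3, -0.7]
width: 0.0598
```

Run:
```python
from h import *
f=grab('wrist','w10'); o=manip.get_obs(); print(o['time_s'],o['tool_pos'],o['eef_rot'].round(3).tolist(),o['qvel'].round(3))
p=proj(f,[.524,-.383,.013]).astype(int); print(p); eraser(f,p,60)
cv2.imwrite('pics/w10c.png',cv2.resize(f['frame'][p[1]-100:p[1]+100,p[0]-116:p[0]+117,::-1],None,fx=3,fy=3,interpolation=2))
```

```text
14.7333 [ 0.52234769 -0.38268192  0.10430438] [[0.438, 0.899, 0.003], [0.899, -0.438, -0.002], [-0.0, 0.004, -1.0]] [ 0.    -0.    -0.003 -0.001 -0.002  0.001]
[325 250]
[ 521.5 -390.5] [25.8 23.3] 65.5 [[505.5, -397.3999938964844], [526.7999877929688, -407.1000061035156], [537.5, -383.6000061035156], [516.2999877929688, -373.8999938964844]] px [ 306  241   44   46 1886]
[ 523.2 -381.7] [50.7 33.3] 74.4 [[500.3999938964844, -401.70001220703125], [532.4000244140625, -410.6000061035156], [546.0, -361.70001220703125], [514.0, -352.79998779296875]] px [ 298  204   64   86 3831]
```

View pics/w10c.png

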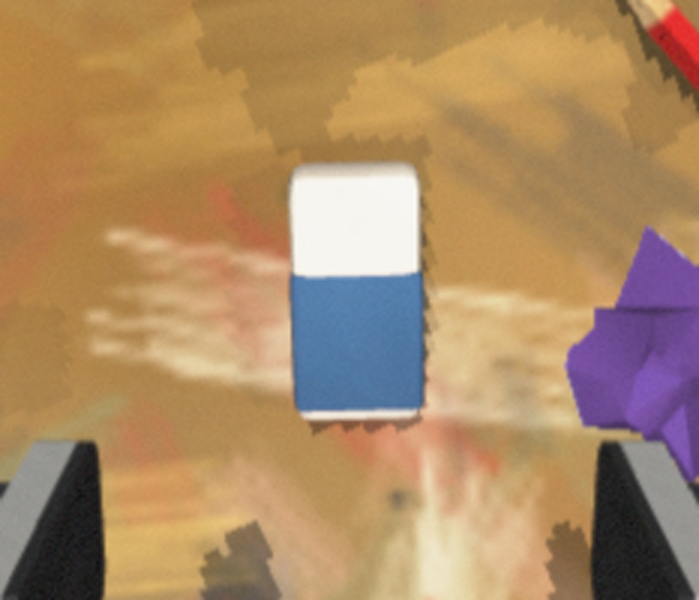

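Run:
```python
from h import *
f=pickle.load(open('pics/w10.pkl','rb'));o=manip.get_obs()
C=np.array([ray(f,(209+x/3-.33,150+y/3-.33),.013)*1000 for x,y in((290,174),(418,172),(425,415),(296,415))]);c=C.mean(0)/1000
print(C.round(1).tolist(),c)
d=C[0]-C[3]; print(np.degrees(np.arctan2(d[1],d[0])),np.linalg.norm(d)); d=C[1]-C[2]; print(np.degrees(np.arctan2(d[1],d[0])))
print('tool frame mm',o['eef_rot'].T@(c-o['tool_pos'])*1000,o['tool_pos'])
print('purple',o['eef_rot'].T@(ray(f,(209+567/3,150+360/3),.01)-o['tool_pos'])*1000)
# how the first eraser sat: seen offset at hover vs after grasp
```

```text
[[524.6, -356.9, 13.0], [544.9, -366.4, 13.0], [526.6, -408.8, 13.0], [505.0, -398.2, 13.0]] [ 0.52528461 -0.38257433  0.013     ]
64.7010138362775 45.74206903014763
66.58630143944109
tool frame mm [ 1.3934614   2.24226758 91.31350787] [ 0.52234769 -0.38268192  0.10430438]
purple [-12.0350569   41.50300723  94.46544441]
```

arm_command(fingers=[0.42, 0.42, 0.42, 0.42, 0.42, 0.42, 0.42, 0.42], translation=[[0.05, 0.1, 1], [0.05, 0.1, 1.2], [0.05, 0, 1.2], [0, 0, 1.2], [0, 0, 1.0], [0, 0, 0], [0, 0, 0], [0, 0, 0]], dr=[[0, 0, -0.01], [0, 0, -0.01], [0, 0, 0], [0, 0, 0], [0, 0, 0], [0, 0, 0], [0, 0, 0], [0, 0, 0]])

```text
time_s: 15.4
tool_pos: [0.5245, -0.3821, 0.0473]
eef_rot: [[0.42, 0.907, 0.002], [0.907, -0.42, -0.001], [0.0, 0.002, -1.0]]
ft_force: [0.9, 0.3, -0.2]
width: 0.0359
```

arm_command(fingers=[0.42, 0.42, 0.42, 0.42, 0.2, 0, 0, 0], translation=[[0, 0, 1.0], [0, 0, 1.0], [0, 0, 0.6], [0, 0, 0], [0, 0, 0], [0, 0, 0], [0, 0, 0], [0, 0, 0]], dr=[[0, 0, 0], [0, 0, 0], [0, 0, 0], [0, 0, 0], [0, 0, 0], [0, 0, 0], [0, 0, 0], [0, 0, 0]])

```text
time_s: 16.07
tool_pos: [0.5246, -0.3822, 0.0215]
eef_rot: [[0.421, 0.907, 0.002], [0.907, -0.421, -0.001], [0.0, 0.003, -1.0]]
ft_force: [-0.2, 0.3, 0.5]
width: 0.0222
```

arm_command(fingers=[0, 0, 0], translation=[[0, 0, 0], [0, 0, 0], [0, 0, 0]], dr=[[0, 0, 0], [0, 0, 0], [0, 0, 0]])

```text
time_s: 16.32
tool_pos: [0.5244, -0.382, 0.0213]
eef_rot: [[0.421, 0.907, 0.002], [0.907, -0.421, -0.001], [0.0, 0.002, -1.0]]
ft_force: [0.2, -0.2, 0.1]
width: 0.0219
```

arm_command(fingers=[0, 0, 0, 0, 0, 0, 0, 0], translation=[[0, 0, -1.5], [0, 0, -2.5], [0, 0, -3.5], [0, 0, -3.5], [0, 0, -3.5], [0, 0, -2.5], [0, 0, -1.5], [0, 0, 0]], dr=[[0, 0, 0], [0, 0, 0], [0, 0, 0], [0, 0, 0], [0, 0, 0], [0, 0, 0], [0, 0, 0], [0, 0, 0]])

```text
time_s: 16.98
tool_pos: [0.5253, -0.3828, 0.2104]
eef_rot: [[0.42, 0.907, 0.007], [0.907, -0.42, -0.005], [-0.001, 0.008, -1.0]]
ft_force: [0.7, 0.1, -0.5]
width: 0.0221
```

Run:
```python
from h import *
o=manip.get_obs();print(o['tool_pos'],o['width'])
plan([.4981,-.2555,.2086],16,n=8)
```

```text
[ 0.52532822 -0.38280683  0.21041778] 0.022051373095281743
T [[1.3, -0.98, 0.01], [1.38, -0.86, 0.02], [1.45, -0.73, 0.02], [1.51, -0.6, 0.02], [1.56, -0.46, 0.02], [1.6, -0.32, 0.02], [1.62, -0.18, 0.02], [1.63, -0.03, 0.01]] 
D [[0.0009, 0.0005, -0.0892], [0.0009, 0.0005, -0.0892], [0.0009, 0.0005, -0.0892], [0.0009, 0.0005, -0.0892], [0.0009, 0.0005, -0.0892], [0.0009, 0.0005, -0.0892], [0.0009, 0.0005, -0.0892], [0.0009, 0.0005, -0.0892]]
```

arm_command(fingers=[0, 0, 0, 0, 0, 0, 0, 0], translation=[[1.3, -1.0, 0], [1.4, -0.85, 0], [1.45, -0.7, 0], [1.5, -0.6, 0], [1.55, -0.45, 0], [1.6, -0.3, 0], [1.6, -0.2, 0], [1.6, 0, 0]], dr=[[0, 0, -0.089], [0, 0, -0.089], [0, 0, -0.089], [0, 0, -0.089], [0, 0, -0.089], [0, 0, -0.089], [0, 0, -0.089], [0, 0, -0.089]])

```text
time_s: 17.65
tool_pos: [0.4968, -0.254, 0.2048]
eef_rot: [[-0.279, 0.96, 0.0], [0.96, 0.279, 0.0], [-0.0, 0.0, -1.0]]
ft_force: [-0.3, 0.1, 0.0]
width: 0.022
```

arm_command(fingers=[0, 0, 0, 0, 0, 0, 0], translation=[[0, 0, 0], [0, 0, 0], [0, 0, 0], [0, 0, 0], [0, 0, 0], [0, 0, 0], [0, 0, 0]], dr=[[0, 0, 0], [0, 0, 0], [0, 0, 0], [0, 0, 0], [0, 0, 0], [0, 0, 0], [0, 0, 0]])

```text
time_s: 18.23
tool_pos: [0.4976, -0.2554, 0.2058]
eef_rot: [[-0.274, 0.962, 0.002], [0.962, 0.274, -0.001], [-0.001, 0.002, -1.0]]
ft_force: [-0.7, -0.7, 0.9]
width: 0.0219
```

Run:
```python
from h import *
f=grab('wrist','w11'); o=manip.get_obs(); pickle.dump(o,open('pics/w11o.pkl','wb')); print(o['time_s'],o['tool_pos'],o['eef_rot'].round(4).tolist(),o['width'],o['qvel'].round(3))
h=cv2.cvtColor(f['frame'],cv2.COLOR_RGB2HSV)
for c in (315,335): print([(r,*map(int,h[r,c])) for r in list(range(254,280,2))+list(range(372,394,2))])
print([(c,*map(int,h[330,c])) for c in list(range(284,300,2))+list(range(350,364,2))])
cv2.imwrite('pics/w11c.png',cv2.resize(f['frame'][0:420,200:450,::-1],(357,600),interpolation=2))
im=f['frame'][20:420,170:490,::-1]; cv2.imwrite('pics/w11c.png',cv2.resize(im,(480,600),interpolation=2))
```

```text
18.2833 [ 0.49759101 -0.25532125  0.20585605] [[-0.2738, 0.9618, 0.0017], [0.9618, 0.2738, -0.0006], [-0.0011, 0.0015, -1.0]] 0.022323255296755152 [ 0.003 -0.003 -0.003  0.    -0.     0.   ]
[(254, 18, 146, 183), (256, 15, 73, 158), (258, 18, 36, 158), (260, 16, 41, 173), (262, 17, 37, 186), (264, 19, 38, 201), (266, 19, 36, 222), (268, 20, 16, 243), (270, 21, 17, 244), (272, 19, 18, 243), (274, 21, 18, 242), (276, 19, 18, 243), (278, 20, 22, 237), (372, 106, 129, 103), (374, 106, 125, 106), (376, 106, 123, 104), (378, 105, 124, 105), (380, 110, 12, 129), (382, 17, 49, 191), (384, 17, 83, 210), (386, 17, 94, 198), (388, 18, 123, 176), (390, 17, 132, 170), (392, 17, 123, 164)]
[(254, 15, 150, 185), (256, 15, 70, 163), (258, 17, 40, 161), (260, 17, 37, 179), (262, 17, 38, 196), (264, 16, 40, 206), (266, 19, 37, 220), (268, 18, 21, 238), (270, 19, 24, 238), (272, 19, 24, 236), (274, 19, 23, 235), (276, 18, 25, 234), (278, 18, 24, 235), (372, 107, 125, 106), (374, 107, 118, 106), (376, 108, 123, 106), (378, 104, 124, 103), (380, 120, 2, 129), (382, 18, 53, 186), (384, 18, 102, 215), (386, 4, 41, 204), (388, 137, 91, 154), (390, 134, 123, 145), (392, 135, 133, 142)]
[(284, 120, 26, 40), (286, 30, 6, 41), (288, 12, 36, 35), (290, 30, 14, 36), (292, 0, 0, 38), (294, 106, 124, 125), (296, 105, 128, 135), (298, 106, 128, 138), (350, 105, 124, 80), (352, 105, 129, 73), (354, 106, 128, 78), (356, 112, 68, 41), (358, 110, 27, 28), (360, 105, 16, 32), (362, 20, 21, 37)]
```

View pics/w11c.png

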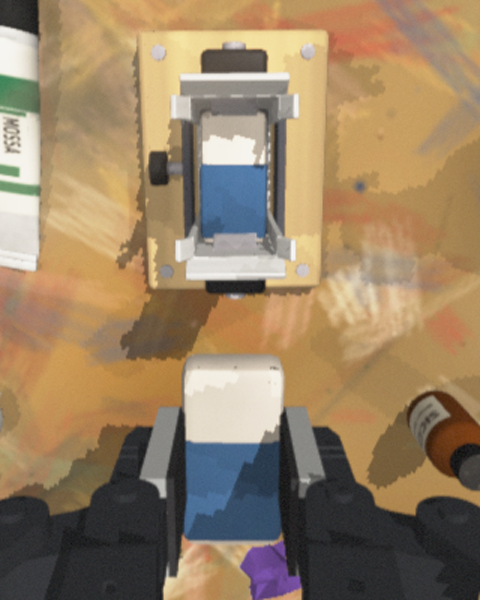

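arm_command(fingers=[0, 0, 0, 0, 0, 0, 0, 0], translation=[[1.5, 0, 0], [2.0, 0, 0], [1.6, 0, 0], [1.05, 0.03, 0], [0, 0, 1.4], [0, 0, 1.4], [0, 0, 1.3], [0, 0, 0]], dr=[[0, 0, 0], [0, 0, 0], [0, 0, 0], [0, 0, 0], [0, 0, 0], [0, 0, 0], [0, 0, 0], [0, 0, 0]])

```text
time_s: 18.95
tool_pos: [0.4799, -0.1946, 0.1631]
eef_rot: [[-0.275, 0.961, -0.001], [0.961, 0.275, 0.0], [0.001, -0.001, -1.0]]
ft_force: [-0.5, 0.9, -0.5]
width: 0.0222
```

arm_command(fingers=[0, 0, 0, 0, 0, 0], translation=[[0, 0, 0], [0, 0, 0], [0, 0, 0], [0, 0, 0], [0, 0, 0], [0, 0, 0]], dr=[[0, 0, 0], [0, 0, 0], [0, 0, 0], [0, 0, 0], [0, 0, 0], [0, 0, 0]])

```text
time_s: 19.45
tool_pos: [0.4812, -0.1959, 0.1653]
eef_rot: [[-0.274, 0.962, 0.002], [0.962, 0.274, -0.001], [-0.002, 0.002, -1.0]]
ft_force: [0.3, -0.4, -1.0]
width: 0.0225
```

arm_command(fingers=[0, 0, 0, 0, 0, 0, 0], translation=[[0, 0, 0.5], [0, 0, 0.5], [0, 0, 0.5], [0, 0, 0.5], [0, 0, 0.3], [0, 0, 0], [0, 0, 0]], dr=[[0, 0, 0], [0, 0, 0], [0, 0, 0], [0, 0, 0], [0, 0, 0], [0, 0, 0], [0, 0, 0]])

```text
time_s: 20.03
tool_pos: [0.481, -0.1958, 0.1417]
eef_rot: [[-0.274, 0.962, 0.001], [0.962, 0.274, -0.0], [-0.001, 0.001, -1.0]]
ft_force: [0.9, 0.6, -0.5]
width: 0.0222
```

arm_command(fingers=[0, 0, 0, 0, 0], translation=[[0, 0, 0.2], [0, 0, 0.2], [0, 0, 0.2], [0, 0, 0], [0, 0, 0]], dr=[[0, 0, 0], [0, 0, 0], [0, 0, 0], [0, 0, 0], [0, 0, 0]])

```text
time_s: 20.45
tool_pos: [0.4811, -0.1958, 0.1358]
eef_rot: [[-0.274, 0.962, 0.002], [0.962, 0.274, -0.001], [-0.001, 0.001, -1.0]]
ft_force: [0.1, -0.1, 0.2]
width: 0.0222
```

arm_command(fingers=[0, 0, 0, 0, 0], translation=[[0, 0, 0.2], [0, 0, 0.2], [0, 0, 0.1], [0, 0, 0], [0, 0, 0]], dr=[[0, 0, 0], [0, 0, 0], [0, 0, 0], [0, 0, 0], [0, 0, 0]])

```text
time_s: 20.87
tool_pos: [0.4811, -0.1958, 0.1308]
eef_rot: [[-0.274, 0.962, 0.002], [0.962, 0.274, -0.001], [-0.001, 0.001, -1.0]]
ft_force: [-0.1, -0.3, -0.2]
width: 0.0221
```

arm_command(fingers=[0, 0, 0, 0, 0], translation=[[0, 0, 0.15], [0, 0, 0.15], [0, 0, 0.15], [0, 0, 0], [0, 0, 0]], dr=[[0, 0, 0], [0, 0, 0], [0, 0, 0], [0, 0, 0], [0, 0, 0]])

```text
time_s: 21.28
tool_pos: [0.4812, -0.196, 0.1264]
eef_rot: [[-0.274, 0.962, 0.002], [0.962, 0.274, -0.001], [-0.001, 0.002, -1.0]]
ft_force: [0.3, -1.6, -0.6]
width: 0.022
```

arm_command(fingers=[0, 0, 0, 0], translation=[[0, 0, 0.15], [0, 0, 0.15], [0, 0, 0], [0, 0, 0]], dr=[[0, 0, 0], [0, 0, 0], [0, 0, 0], [0, 0, 0]])

```text
time_s: 21.62
tool_pos: [0.4816, -0.196, 0.1238]
eef_rot: [[-0.274, 0.962, 0.003], [0.962, 0.274, -0.001], [-0.002, 0.003, -1.0]]
ft_force: [0.8, -1.7, 4.6]
width: 0.022
```

arm_command(fingers=[0, 0, 0, 0, 0], translation=[[0, 0, 0.15], [0, 0, 0.15], [0, 0, 0.15], [0, 0, 0], [0, 0, 0]], dr=[[0, 0, 0], [0, 0, 0], [0, 0, 0], [0, 0, 0], [0, 0, 0]])

```text
time_s: 22.03
tool_pos: [0.4818, -0.1958, 0.1195]
eef_rot: [[-0.275, 0.962, 0.003], [0.962, 0.275, -0.001], [-0.002, 0.003, -1.0]]
ft_force: [0.7, 1.0, 6.8]
width: 0.0222
```

arm_command(fingers=[0, 0, 0, 0, 0], translation=[[0, 0, 0.15], [0, 0, 0.15], [0, 0, 0.15], [0, 0, 0], [0, 0, 0]], dr=[[0, 0, 0], [0, 0, 0], [0, 0, 0], [0, 0, 0], [0, 0, 0]])

```text
time_s: 22.45
tool_pos: [0.4818, -0.1959, 0.1148]
eef_rot: [[-0.275, 0.962, 0.003], [0.962, 0.275, -0.001], [-0.002, 0.003, -1.0]]
ft_force: [2.0, -0.2, 3.8]
width: 0.0221
```

arm_command(fingers=[0, 0, 0, 0, 0], translation=[[0, 0, 0.15], [0, 0, 0.15], [0, 0, 0.15], [0, 0, 0], [0, 0, 0]], dr=[[0, 0, 0], [0, 0, 0], [0, 0, 0], [0, 0, 0], [0, 0, 0]])

```text
time_s: 22.87
tool_pos: [0.4818, -0.1959, 0.1102]
eef_rot: [[-0.275, 0.962, 0.003], [0.962, 0.275, -0.001], [-0.002, 0.003, -1.0]]
ft_force: [2.6, 0.5, 4.5]
width: 0.0219
```

arm_command(fingers=[0, 0, 0, 0, 0], translation=[[0, 0, 0.15], [0, 0, 0.15], [0, 0, 0.15], [0, 0, 0], [0, 0, 0]], dr=[[0, 0, 0], [0, 0, 0], [0, 0, 0], [0, 0, 0], [0, 0, 0]])

```text
time_s: 23.28
tool_pos: [0.4817, -0.1959, 0.1057]
eef_rot: [[-0.275, 0.962, 0.003], [0.962, 0.275, -0.001], [-0.002, 0.003, -1.0]]
ft_force: [2.9, -0.0, 4.0]
width: 0.022
```

arm_command(fingers=[0, 0, 0, 0], translation=[[0, 0, 0.1], [0, 0, 0.1], [0, 0, 0], [0, 0, 0]], dr=[[0, 0, 0], [0, 0, 0], [0, 0, 0], [0, 0, 0]])

```text
time_s: 23.62
tool_pos: [0.4816, -0.1959, 0.1036]
eef_rot: [[-0.275, 0.962, 0.003], [0.962, 0.275, -0.001], [-0.001, 0.002, -1.0]]
ft_force: [1.9, 0.2, 5.0]
width: 0.0223
```

arm_command(fingers=[0, 0, 0, 0], translation=[[0, 0, 0.1], [0, 0, 0], [0, 0, 0], [0, 0, 0]], dr=[[0, 0, 0], [0, 0, 0], [0, 0, 0], [0, 0, 0]])

```text
time_s: 23.95
tool_pos: [0.4815, -0.1959, 0.1027]
eef_rot: [[-0.274, 0.962, 0.003], [0.962, 0.274, -0.001], [-0.002, 0.002, -1.0]]
ft_force: [2.1, -0.1, 4.9]
width: 0.022
```

arm_command(fingers=[0, 0, 0, 0], translation=[[0, 0, 0.1], [0, 0, 0], [0, 0, 0], [0, 0, 0]], dr=[[0, 0, 0], [0, 0, 0], [0, 0, 0], [0, 0, 0]])

```text
time_s: 24.28
tool_pos: [0.4815, -0.1959, 0.1018]
eef_rot: [[-0.274, 0.962, 0.003], [0.962, 0.274, -0.001], [-0.002, 0.002, -1.0]]
ft_force: [2.0, -0.4, 6.6]
width: 0.0221
```

Run:
```python
from h import *
f=grab('wrist','w12'); o=manip.get_obs(); print(o['tool_pos'],o['ft_force'],o['torque'])
for n in('w8','w12'):
    h=cv2.cvtColor(pickle.load(open('pics/%s.pkl'%n,'rb'))['frame'],cv2.COLOR_RGB2HSV); print([(r,*map(int,h[r,322])) for r in list(range(376,426,2))])
```

```text
[ 0.481532   -0.19589638  0.10179843] [1.58240725 0.62700209 6.49386134] [ 0.10177994 -0.36586452  0.01801805]
[(376, 107, 120, 91), (378, 108, 122, 92), (380, 106, 121, 93), (382, 105, 116, 86), (384, 107, 118, 78), (386, 105, 57, 80), (388, 16, 39, 125), (390, 15, 23, 112), (392, 8, 11, 93), (394, 0, 10, 101), (396, 168, 13, 99), (398, 165, 10, 101), (400, 0, 13, 102), (402, 176, 17, 105), (404, 0, 8, 97), (406, 0, 10, 103), (408, 0, 5, 99), (410, 0, 13, 98), (412, 0, 11, 97), (414, 0, 8, 97), (416, 162, 14, 94), (418, 23, 11, 93), (420, 0, 13, 95), (422, 15, 5, 105), (424, 18, 12, 108)]
[(376, 107, 123, 95), (378, 106, 115, 82), (380, 100, 17, 90), (382, 17, 33, 123), (384, 20, 14, 107), (386, 10, 14, 107), (388, 170, 8, 102), (390, 15, 5, 100), (392, 170, 15, 101), (394, 0, 10, 100), (396, 0, 10, 102), (398, 0, 10, 105), (400, 15, 5, 100), (402, 165, 10, 100), (404, 10, 8, 100), (406, 5, 15, 102), (408, 173, 10, 99), (410, 5, 16, 97), (412, 10, 8, 96), (414, 0, 11, 95), (416, 8, 11, 95), (418, 10, 14, 108), (420, 5, 14, 109), (422, 20, 14, 107), (424, 19, 19, 107)]
```

arm_command(fingers=[0, 0, 0, 0], translation=[[0, 0, 0.1], [0, 0, 0], [0, 0, 0], [0, 0, 0]], dr=[[0, 0, 0], [0, 0, 0], [0, 0, 0], [0, 0, 0]])

```text
time_s: 24.67
tool_pos: [0.4816, -0.1959, 0.1017]
eef_rot: [[-0.274, 0.962, 0.003], [0.962, 0.274, -0.001], [-0.002, 0.003, -1.0]]
ft_force: [-1.0, 1.9, 17.4]
width: 0.0226
```

Run:
```python
from h import *
f=grab('wrist','w13'); o=manip.get_obs(); print(o['tool_pos'],o['ft_force'],o['torque'])
h=cv2.cvtColor(f['frame'],cv2.COLOR_RGB2HSV); print([(r,*map(int,h[r,322])) for r in list(range(376,396,2))])
ims=[cv2.resize(pickle.load(open('pics/%s.pkl'%n,'rb'))['frame'][350:440,270:380,::-1],(390,320),interpolation=2) for n in('w8','w13')]
cv2.imwrite('pics/w13c.png',np.hstack(ims))
```

```text
[ 0.48155678 -0.1959072   0.10167215] [-1.32315137  0.91453054 16.98657072] [ 0.29506644  0.29241258 -0.01447338]
[(376, 105, 121, 95), (378, 107, 116, 81), (380, 110, 17, 91), (382, 16, 31, 124), (384, 15, 14, 109), (386, 19, 18, 112), (388, 12, 12, 105), (390, 174, 13, 102), (392, 173, 10, 102), (394, 8, 10, 99)]
```

View pics/w13c.png

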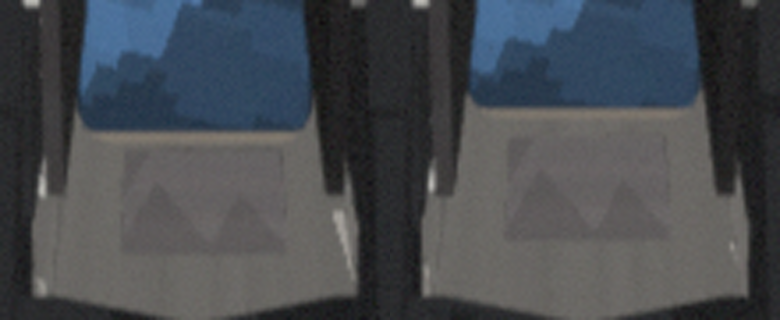

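Run:
```python
from h import *
p=pickle.load(open('pics/w5o.pkl','rb')); ax=p['tool_pos']+p['eef_rot']@[.0594,.0003,0]; print(ax)
d=np.array([-.2745,.9616])
for n,u,v in(('w5',326,175.3),('w11',326,176),('w8',322,390.8),('w9',326,397.5),('w13',322,388)):
    f=pickle.load(open('pics/%s.pkl'%n,'rb'))
    print(n,[(z,((ray(f,(u,v),z)[:2]-ax[:2])@d*1000).round(1)) for z in(.0918,.0938,.0958)])
for n,v in(('w8',387),('w13',381)):
    f=pickle.load(open('pics/%s.pkl'%n,'rb')); print('end',n,[(z,((ray(f,(322,v),z)[:2]-ax[:2])@d*1000).round(1)) for z in(.088,.0918,.0938,.0958)])
for n,v in(('w8',320),):
    pass
```

```text
[ 0.4820972  -0.19803333  0.20852329]
w5 [(0.0918, np.float64(-21.9)), (0.0938, np.float64(-21.6)), (0.0958, np.float64(-21.3))]
w11 [(0.0918, np.float64(-22.1)), (0.0938, np.float64(-21.8)), (0.0958, np.float64(-21.5))]
w8 [(0.0918, np.float64(-24.2)), (0.0938, np.float64(-22.7)), (0.0958, np.float64(-21.2))]
w9 [(0.0918, np.float64(-24.9)), (0.0938, np.float64(-23.4)), (0.0958, np.float64(-21.8))]
w13 [(0.0918, np.float64(-24.6)), (0.0938, np.float64(-23.1)), (0.0958, np.float64(-21.6))]
end w8 [(0.088, np.float64(-25.4)), (0.0918, np.float64(-22.6)), (0.0938, np.float64(-21.1)), (0.0958, np.float64(-19.6))]
end w13 [(0.088, np.float64(-24.2)), (0.0918, np.float64(-21.5)), (0.0938, np.float64(-20.1)), (0.0958, np.float64(-18.6))]
```

The near catch's edge measures as extended (−21.6 mm, z ≈ 0.0957) with the eraser end below it. The force rise to 17 N means the stack has just reached the bottom. So it has clicked in; I'll back off 1.2 mm and release.

arm_command(fingers=[0, 0, 0, 0], translation=[[0, 0, -0.12], [0, 0, 0], [0, 0, 0], [0, 0, 0]], dr=[[0, 0, 0], [0, 0, 0], [0, 0, 0], [0, 0, 0]])

```text
time_s: 25.05
tool_pos: [0.4815, -0.1959, 0.1019]
eef_rot: [[-0.275, 0.962, 0.003], [0.962, 0.275, -0.001], [-0.001, 0.002, -1.0]]
ft_force: [2.6, -0.5, 5.5]
width: 0.0221
```

arm_command(fingers=[0.45, 0.45, 0.45, 0.45, 0.45, 0.45], translation=[[0, 0, 0], [0, 0, 0], [0, 0, 0], [0, 0, 0], [0, 0, 0], [0, 0, 0]], dr=[[0, 0, 0], [0, 0, 0], [0, 0, 0], [0, 0, 0], [0, 0, 0], [0, 0, 0]])

```text
time_s: 25.55
tool_pos: [0.481, -0.1958, 0.1014]
eef_rot: [[-0.274, 0.962, 0.001], [0.962, 0.274, -0.0], [-0.001, 0.001, -1.0]]
ft_force: [-0.8, 0.4, 0.2]
width: 0.0381
```

arm_command(fingers=[0.45, 0.45, 0.45, 0.45, 0.45, 0.45, 0.45, 0.45], translation=[[0, 0, -1.5], [0, 0, -2.5], [0, 0, -2.5], [0, 0, -2.5], [0, 0, -1.5], [-2.5, 0, 0], [-2.5, 0, 0], [-1.0, 0, 0]], dr=[[0, 0, 0], [0, 0, 0], [0, 0, 0], [0, 0, 0], [0, 0, 0], [0, 0, 0], [0, 0, 0], [0, 0, 0]])

```text
time_s: 26.22
tool_pos: [0.4983, -0.2556, 0.207]
eef_rot: [[-0.274, 0.962, 0.003], [0.962, 0.274, -0.002], [-0.003, 0.002, -1.0]]
ft_force: [-1.0, 0.6, -0.1]
width: 0.0386
```

arm_command(fingers=[0.45, 0.45, 0.45, 0.45, 0.45, 0.45], translation=[[0, 0, 0], [0, 0, 0], [0, 0, 0], [0, 0, 0], [0, 0, 0], [0, 0, 0]], dr=[[0, 0, 0], [0, 0, 0], [0, 0, 0], [0, 0, 0], [0, 0, 0], [0, 0, 0]])

```text
time_s: 26.72
tool_pos: [0.4974, -0.2529, 0.2068]
eef_rot: [[-0.275, 0.961, 0.002], [0.961, 0.275, -0.001], [-0.001, 0.002, -1.0]]
ft_force: [0.1, 0.2, -0.2]
width: 0.0384
```

Run:
```python
from h import *
f=grab('wrist','w14'); o=manip.get_obs(); print(o['time_s'],o['tool_pos'],o['ft_force'])
s=grab('scene','s2')
A=cv2.resize(f['frame'][20:220,230:430,::-1],(400,400),interpolation=2); B=cv2.resize(s['frame'][190:290,240:340,::-1],(400,400),interpolation=2)
cv2.imwrite('pics/w14c.png',np.hstack([A,B]))
```

```text
26.7667 [ 0.49741995 -0.25298994  0.20683837] [-0.00051183  0.0229554   0.26862561]
```

View pics/w14c.png

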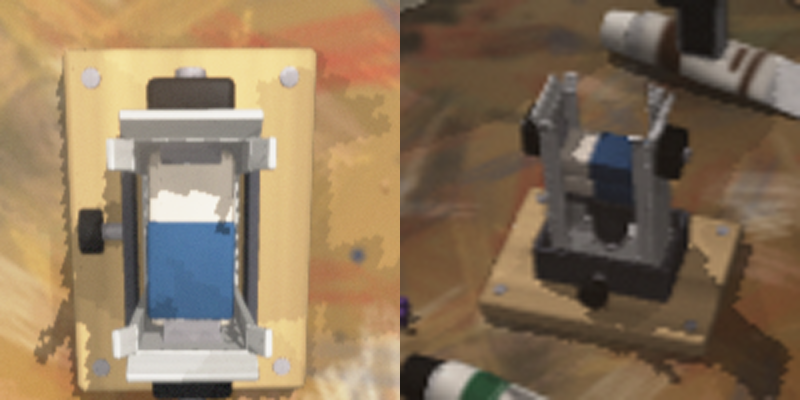

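Both erasers are now in. In the wrist crop (left), the catch covers the near end of the top eraser, which spans columns 147–236. It is 44.5 px wide, against 44 px for the first eraser, so it sits at the same height. The scene view (right) shows the two-eraser stack level in the tower.

Run:
```python
from h import *
print(manip.close_job())
```

```text
the job is handed in; nothing more can be done
None
```

I loaded both blue-and-white erasers into the dispenser, eraser_a first and then eraser_b. Each was gripped across its width, lowered flat, pressed past the catches and released. I handed the job in at about 27 s, with the gripper clear of everything.

**Last checks:**
- **Seating:** both erasers sit level in the tower. The near catch covers the end of the top eraser, which is at the same height the first one was, held up against the catches. I did not measure the far catch separately; the pictures look the same there.
- **Other things on the table:** nothing else was touched as far as the forces and pictures show. I did not compare every object before and after.

**What did not go cleanly:**
- **First eraser:** it caught on the flared mouth once, at about 14 N upward and 8 N sideways. I lifted it, shifted it 1.5 mm and tried again, and it went in freely.
- **Second eraser:** the last 1 mm press reached the bottom stop, with a brief 17 N (the dispenser limit is 40 N). I backed off before letting go.
- **Snap:** the force drop at each click was too small to see clearly in the readings. I confirmed the clicks from the pictures instead.
- **Rim height:** two estimates disagreed by about 2 mm (124 and 126 mm).
- **Pictures:** I viewed 17, past the budget of 10.

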